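Pack the insulators and cover the boxes

ROBOT

A 6-joint arm with a two-finger parallel gripper is mounted at the origin on the work surface. World frame = base frame: x ahead of the robot, y to its left, z up, the work surface at z = 0. Lengths are in m, angles in rad, forces in N, time in s.
With the tool pointing down it reaches from about 0.3 to 0.775 m from the base axis. Payload 14.6 kg.
Tool frame: the origin (TCP) lies between the finger pads; the fingertips stand 14 mm ahead of it and the grasp point (between the pads) lies 5 mm behind it; z points along the fingers, y is the line along which they close (so a half turn about z gives the same grasp; the last joint's range is limited). The gripper opens to 85 mm and grips with 20 to 120 N. Pads are 22 mm wide; open, the fingers measure 114 mm over their backs; the gripper's body (76 mm by 85 mm) begins 54 mm behind the grasp point. The pads swing forward as they close: fully open they stand 13 mm farther back than shut.
Start: joints at [1.163, 0.3, 1.521, -0, 1.321, -0.067], TCP at [0.184, 0.518, 0.245] pointing down, gripper open.
Joint ranges: [-3.03, 3.03], [-0.79, 2.21], [0.23, 2.52], [-1.04, 4.18], [0, 3.07], [-2.55, 2.55]. Speed limits (rad/s): [2.22, 2.22, 2.57, 3.14, 3.14, 3.14].

INTERFACE

Orientations are given as a unit quaternion [w, x, y, z].
In Python, from bench import arm, imaging, workorder gives the robot as it stands. The module is installed in compiled form; this text tells all that it offers.
- The arm moves only by the tool send_rows, never from a script. Its arguments are lists of equal length, an entry for each row: "xyz": the shift along the tool's x, y, z as a fraction of full scale, a list of three; "angular": the turn, a rotation vector about the tool's x, y, z as a fraction of full scale, a list of three; "grip": the closure, from -1 (fully open) to 1 (shut), so that 0 is half open. A call has 1 to 8 rows; each row is the pose to reach, as a shift and turn from the pose commanded when the call began, along the tool's axes at that moment; what a row does not reach only later rows make up. Full scale, the value 1, is 0.4 m for a shift and 45 degrees for a turn. A row lasts 1/12 s, in which the tool goes at most 41.7 mm and 7.16 degrees, less where a joint would pass 70% of its speed; a pose out of reach is approached as far as the arm can. A call with a number of a shift or a turn outside -1 to 1 is refused whole. A call with a gripper value outside its range is refused whole. The fingers move at their own pace and stop on an object; the grip force is fixed at half the most. Time passes only in rows, so rows that repeat a pose let the fingers close. It gives the time, the measured TCP pose, the force, the opening and the grip force at its end, in the units of the state.
- arm.get_obs(): the state, without advancing time (a new reading comes with each control period).
- imaging.snapshot(name): name is "side" or "top" or "wrist"; returns the picture (384x512x3 uint8, red, green, blue); there is no depth.
- imaging.camera_model(name): a dict with "fx", "fy", "cx", "cy" (pixels), "distortion" ([k1, k2, p1, p2, k3] as OpenCV has them; the pictures are not rectified), "camera_from_world" (4x4, takes a point from world to camera coordinates); the wrist camera has in their place "mount" (4x4, takes a point from camera to tool coordinates, whose origin is the TCP and whose axes are the flange's). Camera axes: x right, y down, z forward; pixel columns grow to the right and rows downward; lengths in m; the calibration is good to about 2 mm. A picture is of the moment at which its call begins: read the wrist's pose just before it. camera_model takes no time and is no camera call.
- workorder.close_job(): hands the job in; it is judged then, once.
Trained networks look in the newest picture that a camera, given by its name, has taken for a name from the list of things; names that differ only in an ending like _2 or _b are one class to them, and where a whole thing is asked for, a point or a joint stands for the part that bears it (a point fixed in the world has none). Each returns a list of dicts, best first, with "score" (0 to 1); they miss things now and then, are a little off and sometimes report something else, mostly with a low value. They report only what shows in the picture. A call takes as long as a camera call. They do not tell look-alikes from the thing itself.
- imaging.find_in(camera, target): "extent" ([left, top, right, bottom] in pixels, round what is visible of it).
- imaging.outline_of(camera, target): "mask" (384x512 bool, what is visible of it) and "extent" ([left, top, right, bottom] in pixels, round what is visible of it).
The state is a dict: "t": time; "q": joint angles; "joint_velocities": joint speeds; "joint_torque": joint torques, N m; "eef_pos": TCP position; "tool_rot": TCP orientation; "wrist_force": force on the tool from outside, world axes, zero at the start; "moment": the same for the moment, N m; "width": finger opening in m; "gripper_force": force on a finger pad.
Only numpy, scipy, OpenCV 4.12 (cv2) and the standard library are available. Lean on these libraries where they do the work, as an engineer would, in place of code of your own. Each camera call takes 0.05 s, during which the arm holds its last target. There are 200 camera calls.

TASK

Put the ceramic insulators away: stand every one of them upright in a grey box of its own, lowering it gently onto the pad at the bottom rather than dropping it, for the ceramic chips. Then close all four boxes against dust, the empty ones too: a single panel from the stack lying flat on each box, lined up with it and covering its mouth completely. Leave the spare panel on the stack's cork base and do not disturb the other things on the bench.

Things in the scene. Friction and masses are not known exactly. Their poses are not given: they have to be found in the camera images.
- ins1_center (a point): white glazed ceramic insulator, a rounded domed barrel 62 mm tall, on a flat steel foot disc 44 mm across and 10 mm thick; it is 44 mm across between 17 and 45 mm above the bench, about 160 g with its weight low down, standing loose on the bench; the point is on its axis, half-way up (31 mm above the foot), z axis up through the dome. Two to four of the four are present.
- ins2_center (a point): white glazed ceramic insulator, a rounded domed barrel 62 mm tall, on a flat steel foot disc 44 mm across and 10 mm thick; it is 44 mm across between 17 and 45 mm above the bench, about 160 g with its weight low down, standing loose on the bench; the point is on its axis, half-way up (31 mm above the foot), z axis up through the dome. Two to four of the four are present.
- ins3_center (a point): white glazed ceramic insulator, a rounded domed barrel 62 mm tall, on a flat steel foot disc 44 mm across and 10 mm thick; it is 44 mm across between 17 and 45 mm above the bench, about 160 g with its weight low down, standing loose on the bench; the point is on its axis, half-way up (31 mm above the foot), z axis up through the dome. Two to four of the four are present.
- ins4_center (a point): white glazed ceramic insulator, a rounded domed barrel 62 mm tall, on a flat steel foot disc 44 mm across and 10 mm thick; it is 44 mm across between 17 and 45 mm above the bench, about 160 g with its weight low down, standing loose on the bench; the point is on its axis, half-way up (31 mm above the foot), z axis up through the dome. Two to four of the four are present.
- box1_top (a point): open deep grey plastic box fixed to the bench, outside 132 x 62 mm, 78 mm high, walls 3 mm (opening 126 x 56 mm); the point is the centre of its mouth, level with the rim; x axis along the 132 mm side, y along the 62 mm side, z up
- pad1: grey pad, 9 mm thick, covering the floor of box1; origin at the centre of its underside, 3 mm above the bench; its upper face lies 66 mm below the rim
- box2_top (a point): open deep grey plastic box fixed to the bench, outside 132 x 62 mm, 78 mm high, walls 3 mm (opening 126 x 56 mm); the point is the centre of its mouth, level with the rim; x axis along the 132 mm side, y along the 62 mm side, z up
- pad2: grey pad, 9 mm thick, covering the floor of box2; origin at the centre of its underside, 3 mm above the bench; its upper face lies 66 mm below the rim
- box3_top (a point): open deep grey plastic box fixed to the bench, outside 132 x 62 mm, 78 mm high, walls 3 mm (opening 126 x 56 mm); the point is the centre of its mouth, level with the rim; x axis along the 132 mm side, y along the 62 mm side, z up
- pad3: grey pad, 9 mm thick, covering the floor of box3; origin at the centre of its underside, 3 mm above the bench; its upper face lies 66 mm below the rim
- box4_top (a point): open deep grey plastic box fixed to the bench, outside 132 x 62 mm, 78 mm high, walls 3 mm (opening 126 x 56 mm); the point is the centre of its mouth, level with the rim; x axis along the 132 mm side, y along the 62 mm side, z up
- pad4: grey pad, 9 mm thick, covering the floor of box4; origin at the centre of its underside, 3 mm above the bench; its upper face lies 66 mm below the rim
- panel1_center (a point): plain plywood panel 146 x 68 x 12 mm, about 100 g, loose; five lie in a stack on the cork base, panel1 lowest, panel5 on top; the point is the panel's centre (6 mm below its upper face); x axis along the 146 mm side, y along the 68 mm side, z up
- panel2_center (a point): plain plywood panel 146 x 68 x 12 mm, about 100 g, loose; five lie in a stack on the cork base, panel1 lowest, panel5 on top; the point is the panel's centre (6 mm below its upper face); x axis along the 146 mm side, y along the 68 mm side, z up
- panel3_center (a point): plain plywood panel 146 x 68 x 12 mm, about 100 g, loose; five lie in a stack on the cork base, panel1 lowest, panel5 on top; the point is the panel's centre (6 mm below its upper face); x axis along the 146 mm side, y along the 68 mm side, z up
- panel4_center (a point): plain plywood panel 146 x 68 x 12 mm, about 100 g, loose; five lie in a stack on the cork base, panel1 lowest, panel5 on top; the point is the panel's centre (6 mm below its upper face); x axis along the 146 mm side, y along the 68 mm side, z up
- panel5_center (a point): plain plywood panel 146 x 68 x 12 mm, about 100 g, loose; five lie in a stack on the cork base, panel1 lowest, panel5 on top; the point is the panel's centre (6 mm below its upper face); x axis along the 146 mm side, y along the 68 mm side, z up
- base: fixed cork board 180 x 110 x 6 mm under the stack of panels; origin at the centre of its underside, x axis along its 180 mm side
- meter: yellow hand-held meter 150 x 75 x 36 mm, bystander, lying loose; origin at the centre of its underside, x along its length
- jar: squat jar 56 mm across, 60 mm tall, bystander; origin under its centre
- cup: white plastic cup 76 mm across, 90 mm tall, bystander; origin under its centre
- reel: reel of solder lying flat, 60 mm across, 36 mm tall, bystander; origin under its centre
- driver: screwdriver 200 mm long lying at the back, bystander; origin under its middle, x along it
Things that resemble listed ones, but are neither listed nor needed, are in the scene too. Leave any turquoise look-alike of the part that bears panel2_center alone. What is shaped like the part that bears box1_top but purple is not meant.

How it is judged:
By the outcome, as a careful person would: the job done as asked, in the order asked, and still so for the second after the job is handed in, with the robot touching nothing.
Of ins1, ins2, ins3, ins4 only 2 to 4 are there at a start; the rules pass over those that are not, and their reading is None.
At some moment in a run one of ins1, ins2, ins3, ins4 may be knocked a few centimetres aside while the robot is not near it.
It also fails if it takes over 210 s, if anything falls off the work surface, if the arm or the gripper's body presses on something with over 40 N, if the wrist force passes 120 N, or if a joint passes its speed limit or range.

## Working session

There is one attempt and no reset: what is moved stays moved. The work goes in short steps, Python scripts to look and compute and a tool call to move; the robot and the scene stay as the last step left them, time stands still between calls to the robot, and variables do not carry over. Pictures are saved under pics/ and viewed, at most 14 in all, crops included, and the job is handed in when it is done.

Besides the shell and the picture viewer there is one more tool, called after "Request:" by a JSON object that holds its "api" and its "payload", one argument or row to a line. send_rows: Moves the arm, as the interface text tells. Its arguments: {"type":"object","properties":{"xyz":{"type":"array","items":{"type":"array","items":{"type":"number","minimum":-1,"maximum":1}}},"angular":{"type":"array","items":{"type":"array","items":{"type":"number","minimum":-1,"maximum":1}}},"grip":{"type":"array","items":{"type":"number"}}},"required":["xyz","angular","grip"]}

```bash
mkdir -p pics; ls
cat > h.py <<'E'
import numpy as np, cv2
from bench import arm, imaging, workorder
from scipy.spatial.transform import Rotation as R
def snap(n,f=None):
    im=imaging.snapshot(n)
    if f: cv2.imwrite('pics/'+f,im[:,:,::-1])
    return im
def Rt(o):
    w,x,y,z=o['tool_rot']; return R.from_quat([x,y,z,w]).as_matrix()
def T_wc(n):  # world from camera
    m=imaging.camera_model(n)
    if 'mount' in m:
        o=arm.get_obs(); T=np.eye(4); T[:3,:3]=Rt(o); T[:3,3]=o['eef_pos']
        return m,T@np.array(m['mount'])
    return m,np.linalg.inv(np.array(m['camera_from_world']))
def K(m): return np.array([[m['fx'],0,m['cx']],[0,m['fy'],m['cy']],[0,0,1.]])
def p2w(n,uv,z,mt=None):
    m,T=mt or T_wc(n)
    u=cv2.undistortPoints(np.array(uv,float).reshape(-1,1,2),K(m),np.array(m['distortion'])).reshape(-1,2)
    d=np.c_[u,np.ones(len(u))]@T[:3,:3].T; c=T[:3,3]
    return c+d*((z-c[2])/d[:,2])[:,None]
def w2p(n,P,mt=None):
    m,T=mt or T_wc(n); Ti=np.linalg.inv(T)
    return cv2.projectPoints(np.array(P,float).reshape(-1,1,3),cv2.Rodrigues(Ti[:3,:3])[0],Ti[:3,3],K(m),np.array(m['distortion']))[0].reshape(-1,2)
E
python3 - <<'E'
from h import *
o=arm.get_obs(); print({k:np.round(v,3).tolist() for k,v in o.items()})
for n in('top','side','wrist'):
    snap(n,n+'0.png'); m,T=T_wc(n); print(n,m['fx'],T.round(3).tolist())
E
```

```text
pics
{'t': 0.0, 'q': [1.163, 0.3, 1.522, -0.0, 1.321, -0.067], 'joint_velocities': [-0.0, -0.001, -0.001, 0.001, 0.002, -0.001], 'joint_torque': [-0.0, -54.35, -36.179, -0.0, 0.004, -0.0], 'eef_pos': [0.184, 0.518, 0.245], 'tool_rot': [-0.0, 0.17, 0.986, -0.001], 'wrist_force': [-0.528, 0.448, -0.105], 'moment': [-0.002, -0.001, -0.001], 'gripper_force': 0.0, 'width': 0.085}
top 491.67578780783504 [[0.018, -0.993, 0.12, 0.385], [-1.0, -0.018, -0.003, 0.022], [0.006, -0.12, -0.993, 1.858], [0.0, 0.0, 0.0, 1.0]]
side 392.81648042373257 [[-0.92, -0.193, 0.34, 0.168], [-0.391, 0.478, -0.787, 1.024], [-0.01, -0.857, -0.516, 0.741], [0.0, 0.0, 0.0, 1.0]]
wrist 342.54317586759896 [[0.335, 0.896, 0.293, 0.108], [0.942, -0.318, -0.105, 0.546], [-0.001, 0.311, -0.951, 0.374], [0.0, 0.0, 0.0, 1.0]]
```

View pics/top0.png

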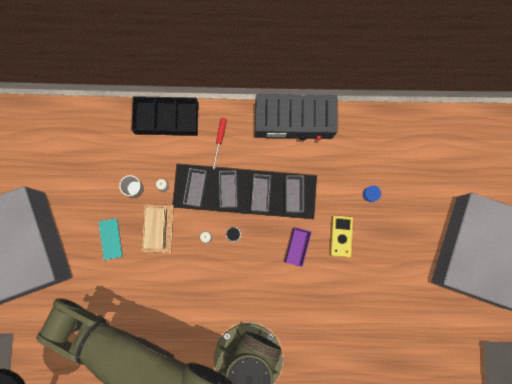

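View pics/side0.png

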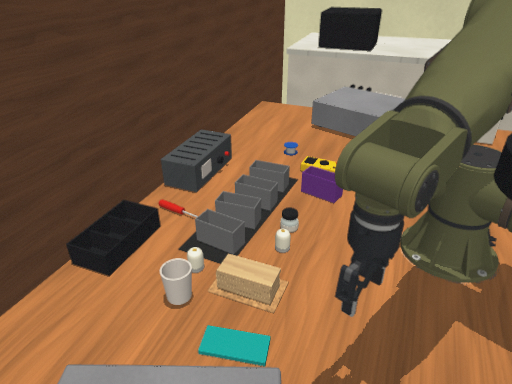

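Run:
```python
from h import *
snap('top')
z={'ins1_center':.03,'box1_top':.078,'panel5_center':.066,'base':.006,'meter':.036,'jar':.06,'cup':.09,'reel':.036,'driver':.01}
for k in z:
    for d in imaging.outline_of('top',k):
        e=d['extent']; m=d['mask'].astype(np.uint8)
        r=cv2.minAreaRect(cv2.findNonZero(m)); c=p2w('top',[r[0]],z[k])[0]
        b=p2w('top',cv2.boxPoints(r),z[k]); l=[np.linalg.norm(b[1]-b[0]),np.linalg.norm(b[2]-b[1])]
        v=(b[2]-b[1]) if l[1]>l[0] else b[1]-b[0]
        print(k,round(d['score'],2),np.round(e).tolist(),'c',c.round(3)[:2],'L',np.round(l,3),'yaw',round(np.degrees(np.arctan2(v[1],v[0])),1))
```

```text
box1_top 0.71 [283.0, 227.0, 309.0, 267.0] c [ 0.408 -0.17 ] L [0.13  0.068] yaw -14.9
box1_top 0.63 [287.0, 173.0, 306.0, 216.0] c [ 0.597 -0.155] L [0.062 0.136] yaw -179.8
panel5_center 0.94 [143.0, 208.0, 166.0, 249.0] c [0.464 0.35 ] L [0.146 0.07 ] yaw 0.2
panel5_center 0.58 [215.0, 114.0, 225.0, 144.0] c [0.826 0.118] L [0.106 0.029] yaw -9.7
base 0.8 [142.0, 203.0, 174.0, 252.0] c [0.464 0.348] L [0.181 0.11 ] yaw -0.0
meter 0.74 [332.0, 212.0, 351.0, 258.0] c [ 0.449 -0.332] L [0.149 0.082] yaw -4.3
jar 0.61 [228.0, 226.0, 241.0, 240.0] c [0.448 0.063] L [0.051 0.047] yaw -89.0
cup 0.83 [121.0, 173.0, 144.0, 196.0] c [0.616 0.435] L [0.079 0.073] yaw -88.9
reel 0.49 [363.0, 188.0, 383.0, 203.0] c [ 0.611 -0.451] L [0.067 0.06 ] yaw -44.4
driver 0.68 [216.0, 117.0, 227.0, 147.0] c [0.838 0.12 ] L [0.113 0.026] yaw -9.7
driver 0.42 [229.0, 227.0, 241.0, 242.0] c [0.448 0.064] L [0.053 0.052] yaw -89.0
```

The top view shows the stack at (155,229), four boxes at (195,187), (228,190), (261,193) and (294,194), and two insulators at (205,237) and (161,185). There is a white spot in the cup at (134,188). The purple box (297,247) and turquoise panel (110,239) are look-alikes. I'll enlarge this area to check for more.

Run:
```python
import cv2
a=cv2.imread('pics/top0.png')[160:275,95:320]; b=cv2.resize(a,None,fx=3.5,fy=3.5,interpolation=cv2.INTER_CUBIC)
cv2.imwrite('pics/crop1.png',b)
```

```text
(no output)
```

View pics/crop1.png

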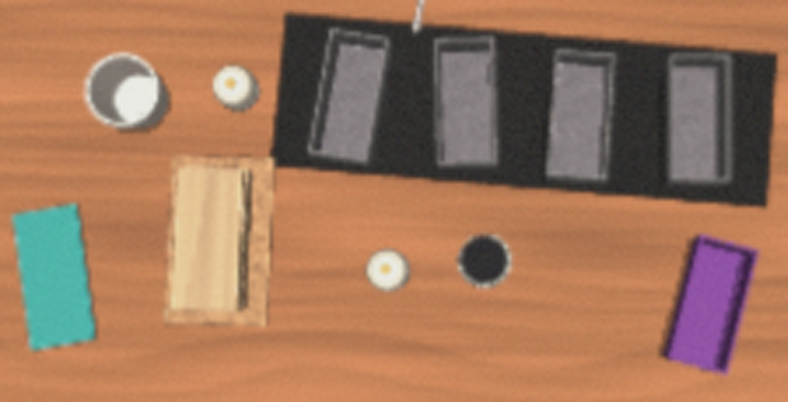

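The cup's inside has no yellow dot, only its bright floor, so two insulators show: full-image (205,237) and (161,185). Four grey boxes lie on the black mat. The arm hides part of the bench, so I'll move it and look with the wrist camera.

```bash
cat >> h.py <<'E'
def plan(p,yaw,o=None):
    """tool-frame shift/turn fractions to bring TCP to world p, tool y at yaw deg (mod 180), pointing down"""
    o=o or arm.get_obs(); Rm=Rt(o); a=np.radians(yaw); best=None
    for s in (1,-1):
        y=s*np.array([np.cos(a),np.sin(a),0]); z=np.array([0,0,-1.]); G=np.c_[np.cross(y,z),y,z]
        rv=R.from_matrix(Rm.T@G).as_rotvec()/np.radians(45)
        if best is None or np.linalg.norm(rv)<np.linalg.norm(best): best=rv
    sh=Rm.T@(np.array(p)-o['eef_pos'])/.4
    print('xyz',sh.round(4).tolist(),'ang',best.round(4).tolist(),'mm/12rowsteps',round(np.linalg.norm(sh)*400/41.7,1),'deg rows',round(np.linalg.norm(best)*45/7.16,1))
E
python3 - <<'E'
from h import *
print(p2w('top',[(205,236),(161,184)],.055).round(3))
plan([.46,.12,.40],0)
plan([.46,.12,.40],20)
E
```

```text
[[0.438 0.165 0.055]
 [0.626 0.333 0.055]]
xyz [-0.9836, -0.7079, -0.3868] ang [0.0, -0.0, 1.5661] mm/12rowsteps 12.2 deg rows 9.8
xyz [-0.9836, -0.7079, -0.3868] ang [0.0, -0.0, 1.1217] mm/12rowsteps 12.2 deg rows 7.0
```

Request:
{"api": "send_rows", "payload": {
  "xyz": [
    [-0.1,-0.07,-0.04],
    [-0.2,-0.14,-0.08],
    [-0.28,-0.2,-0.12],
    [-0.36,-0.26,-0.16],
    [-0.44,-0.32,-0.2],
    [-0.52,-0.38,-0.22],
    [-0.6,-0.43,-0.24],
    [-0.66,-0.48,-0.26]
  ],
  "angular": [
    [0,0,0.1],
    [0,0,0.25],
    [0,0,0.4],
    [0,0,0.55],
    [0,0,0.7],
    [0,0,0.85],
    [0,0,1],
    [0,0,1]
  ],
  "grip": [-1,-1,-1,-1,-1,-1,-1,-1]
}}

```text
t: 1.32
eef_pos: [0.364, 0.2555, 0.3477]
tool_rot: [0.0, 0.537, 0.844, 0.0]
wrist_force: [0.7, 0.2, -0.3]
width: 0.085
gripper_force: 0.0
```

Run:
```python
from h import *
plan([.46,.12,.40],0)
```

```text
xyz [-0.4085, 0.0743, -0.1308] ang [0.001, -0.0003, 0.5563] mm/12rowsteps 4.2 deg rows 3.5
```

Request:
{"api": "send_rows", "payload": {
  "xyz": [
    [-0.1,0.02,-0.03],
    [-0.2,0.04,-0.06],
    [-0.3,0.06,-0.09],
    [-0.41,0.075,-0.13],
    [-0.41,0.075,-0.13],
    [-0.41,0.075,-0.13],
    [-0.41,0.075,-0.13]
  ],
  "angular": [
    [0,0,0.14],
    [0,0,0.28],
    [0,0,0.42],
    [0,0,0.556],
    [0,0,0.556],
    [0,0,0.556],
    [0,0,0.556]
  ],
  "grip": [-1,-1,-1,-1,-1,-1,-1]
}}

```text
t: 1.9
eef_pos: [0.4607, 0.1222, 0.3985]
tool_rot: [-0.0, 0.704, 0.71, -0.0]
wrist_force: [1.1, 0.1, -0.7]
width: 0.0852
gripper_force: 0.0
```

```bash
cat >> h.py <<'E'
def rects(cam,targets,show=True):
    """detections -> minAreaRect centre and yaw at each target's height"""
    mt=T_wc(cam); out=[]
    for k,z in targets.items():
        for d in imaging.outline_of(cam,k):
            m=d['mask'].astype(np.uint8)
            if m.sum()<20: continue
            r=cv2.minAreaRect(cv2.findNonZero(m)); b=p2w(cam,cv2.boxPoints(r),z,mt); c=b.mean(0)
            e1,e2=b[1]-b[0],b[2]-b[1]; l=[np.linalg.norm(e1),np.linalg.norm(e2)]; v=e1 if l[0]>l[1] else e2
            yaw=(np.degrees(np.arctan2(v[1],v[0]))+90)%180-90
            print(k,round(d['score'],2),np.round(d['extent']).tolist(),c.round(4)[:2],'L',np.round(sorted(l),3),'yaw',round(yaw,1))
            out.append((k,d))
    return out
E
python3 - <<'E'
from h import *
o=arm.get_obs(); print(o['eef_pos'].round(4) if hasattr(o['eef_pos'],'round') else o['eef_pos'])
snap('wrist','w1.png'); snap('top','top1.png')
rects('wrist',{'ins1_center':.03,'box1_top':.078,'panel5_center':.066})
a=cv2.imread('pics/w1.png');b=cv2.imread('pics/top1.png')
cv2.imwrite('pics/v1.png',np.vstack([cv2.resize(a,(512,384)),b[160:376,:,:]]))
E
```

```text
[0.4607 0.1222 0.3985]
ins1_center 0.34 [302.0, 306.0, 350.0, 307.0] [ 0.5898 -0.168 ] L [0.006 0.091] yaw 1.5
box1_top 0.65 [176.0, 273.0, 266.0, 351.0] [ 0.4104 -0.148 ] L [0.115 0.128] yaw -14.4
box1_top 0.48 [316.0, 44.0, 430.0, 106.0] [0.6076 0.2112] L [0.063 0.146] yaw -8.1
panel5_center 0.3 [309.0, 136.0, 415.0, 193.0] [0.6086 0.0919] L [0.08  0.145] yaw 2.8
```

View pics/v1.png

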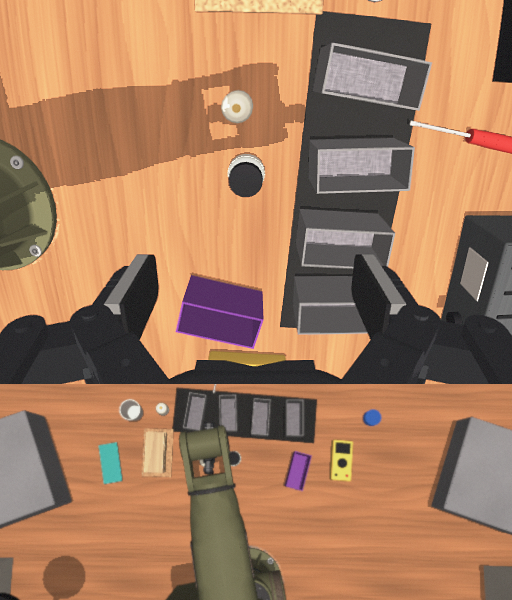

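Wrist view: the insulator is at (236,107), the jar at (245,176), and the rims of the four boxes are sharp. The top view, with the arm moved, shows no further insulators, so there are two. Next I'll fit the box rims.

```bash
cat >> h.py <<'E'
def fitrim(cam,g,init,z=.078,mt=None,dims=(.129,.059),rng=(.012,.012,5),off=.0045):
    from scipy.optimize import differential_evolution as DE
    mt=mt or T_wc(cam); g=cv2.GaussianBlur(g.astype(np.float32),(0,0),.7)
    def line(p,L,W,h=None):
        t=np.linspace(-1,1,41); a=np.radians(p[2]); o=np.ones_like(t)
        q=np.r_[np.c_[t*L/2,o*W/2],np.c_[t*L/2,-o*W/2],np.c_[o*L/2,t*W/2],np.c_[-o*L/2,t*W/2]]
        x=p[0]+q[:,0]*np.cos(a)-q[:,1]*np.sin(a); y=p[1]+q[:,0]*np.sin(a)+q[:,1]*np.cos(a)
        uv=w2p(cam,np.c_[x,y,np.full_like(x,z)],mt).astype(np.float32)
        return cv2.remap(g,uv[:,0].copy(),uv[:,1].copy(),cv2.INTER_LINEAR,borderValue=0).ravel()
    L,W=dims
    f=lambda p:-np.mean(np.clip(line(p,L,W)-.5*line(p,L-2*off,W-2*off)-.5*line(p,L+2*off,W+2*off),-30,30))
    b=[(init[i]-rng[i],init[i]+rng[i]) for i in range(3)]
    r=DE(f,b,seed=1,maxiter=60,popsize=15,tol=1e-6); return r.x,-r.fun
def inscircle(cam,c0,z,r=.022): pass
E
python3 - <<'E'
from h import *
mt=T_wc('wrist'); g=cv2.imread('pics/w1.png',0)
gt=cv2.imread('pics/top0.png',0)
c=p2w('top',[(195,187.5),(228,190),(261,193),(294.5,194.5)],.078)
im=cv2.imread('pics/w1.png')
for ci,y in zip(c,(-9,1,-3,-1)):
    x,s=fitrim('wrist',g,(ci[0],ci[1],y),mt=mt); xt,st=fitrim('top',gt,(ci[0],ci[1],y))
    print(ci[:2].round(3),'wrist',x.round(4),round(s,1),'top',xt.round(4),round(st,1))
    a=np.radians(x[2]);M=np.array([[np.cos(a),-np.sin(a)],[np.sin(a),np.cos(a)]])
    q=np.array([[1,1],[1,-1],[-1,-1],[-1,1]])*[.066,.031]@M.T+x[:2]
    cv2.polylines(im,[np.int32(w2p('wrist',np.c_[q,[.078]*4],mt).round())],True,(0,255,0),1)
cv2.imwrite('pics/v2.png',cv2.resize(im[0:345,270:450],None,fx=1.7,fy=1.7))
# insulator
ip=p2w('wrist',[(236,107)],.062,mt)[0]; print('ins',ip, 'cam',mt[1][:3,3])
# finger tips: tool point (0,+-.0425,z)
mm=mt[0]; Tc=np.linalg.inv(np.array(mm['mount']))
for z in(-.015,-.005,.005,.014):
    P=np.array([[0,.0425,z],[0,-.0425,z],[.011,.0425,z],[-.011,.0425,z]])
    print(z,cv2.projectPoints(P,cv2.Rodrigues(Tc[:3,:3])[0],Tc[:3,3],K(mm),np.array(mm['distortion']))[0].reshape(-1,2).round(0).tolist())
E
```

```text
[0.612 0.205] wrist [ 0.6148  0.2103 -8.3567] 30.0 top [ 0.616   0.2087 -8.5145] 12.7
[0.605 0.084] wrist [0.612  0.0866 2.7858] 30.0 top [0.6117 0.0869 2.5803] 7.8
[ 0.597 -0.036] wrist [ 0.5994 -0.034  -2.1577] 26.4 top [ 0.6002 -0.0356 -3.3639] 11.0
[ 0.593 -0.158] wrist [ 0.5971 -0.1595 -0.0364] 18.4 top [ 0.5982 -0.1599  0.1845] 9.5
ins [0.43405062 0.1681237  0.062     ] cam [0.45875553 0.20371283 0.52752669]
-0.015 [[364.0, 295.0], [149.0, 295.0], [368.0, 271.0], [361.0, 318.0]]
-0.005 [[357.0, 281.0], [156.0, 281.0], [360.0, 258.0], [355.0, 303.0]]
0.005 [[351.0, 269.0], [162.0, 269.0], [354.0, 247.0], [349.0, 289.0]]
0.014 [[346.0, 259.0], [167.0, 259.0], [348.0, 238.0], [344.0, 279.0]]
```

View pics/v2.png

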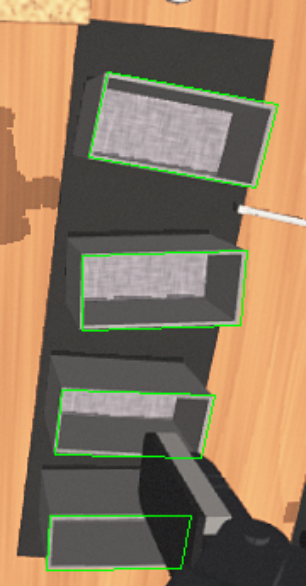

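Request:
{"api": "send_rows", "payload": {
  "xyz": [
    [0.02,-0.01,0.1],
    [0.04,-0.025,0.2],
    [0.06,-0.04,0.3],
    [0.08,-0.05,0.4],
    [0.1,-0.06,0.5],
    [0.112,-0.064,0.6],
    [0.112,-0.064,0.66],
    [0.112,-0.064,0.66]
  ],
  "angular": [
    [0,0,0],
    [0,0,0],
    [0,0,0],
    [0,0,0],
    [0,0,0],
    [0,0,0],
    [0,0,0],
    [0,0,0]
  ],
  "grip": [-1,-1,-1,-1,-1,-1,-1,-1]
}}

```text
t: 2.82
eef_pos: [0.4323, 0.1668, 0.1305]
tool_rot: [-0.002, 0.704, 0.711, -0.003]
wrist_force: [-0.7, 0.3, -0.6]
width: 0.0852
gripper_force: 0.0
```

Run:
```python
from h import *
o=arm.get_obs(); print(o['eef_pos'].round(4))
im=snap('wrist','w2.png'); mt=T_wc('wrist')
for d in imaging.outline_of('wrist','ins1_center')[:3]: 
    e=d['extent']; print(d['score'],np.round(e)); 
hsv=cv2.cvtColor(im,cv2.COLOR_RGB2HSV)
for p in ([.435,.167,.062],[.435,.167,.0]): print(w2p('wrist',[p],mt))
plan([.435,.167,.030],0)
```

```text
[0.4323 0.1668 0.1305]
0.45 [404.  84. 511. 204.]
[[258.53374826 213.24135257]]
[[258.02868748 184.21661227]]
xyz [-0.0001, 0.0002, 0.2639] ang [-0.0005, 0.0001, 0.0112] mm/12rowsteps 2.5 deg rows 0.1
```

View pics/w2.png

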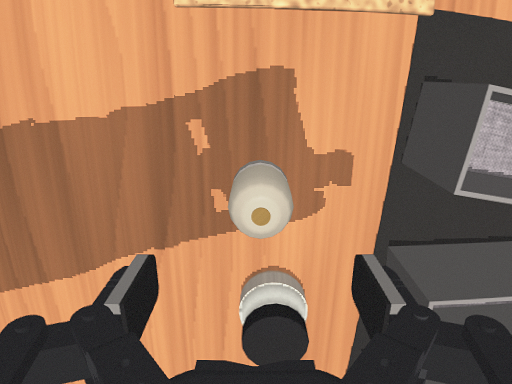

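The orange dot of the dome is at (260,216), against a predicted (258,213). That is within 2 mm, so I descend and grip.

Request:
{"api": "send_rows", "payload": {
  "xyz": [
    [-0.005,0.003,0.06],
    [-0.005,0.003,0.12],
    [-0.005,0.003,0.17],
    [-0.005,0.003,0.21],
    [-0.005,0.003,0.24],
    [-0.005,0.003,0.255],
    [-0.005,0.003,0.26],
    [-0.005,0.003,0.26]
  ],
  "angular": [
    [0,0,0],
    [0,0,0],
    [0,0,0],
    [0,0,0],
    [0,0,0],
    [0,0,0],
    [0,0,0],
    [0,0,0]
  ],
  "grip": [-1,-1,-1,-1,-1,-1,-1,-1]
}}

```text
t: 3.58
eef_pos: [0.4369, 0.1649, 0.032]
tool_rot: [0.0, 0.704, 0.71, 0.001]
wrist_force: [0.3, -0.4, 0.0]
width: 0.0849
gripper_force: 0.0
```

Request:
{"api": "send_rows", "payload": {
  "xyz": [
    [0,0,0],
    [0,0,0],
    [0,0,0],
    [0,0,0],
    [0,0,0],
    [0,0,0],
    [0,0,0],
    [0,0,0]
  ],
  "angular": [
    [0,0,0],
    [0,0,0],
    [0,0,0],
    [0,0,0],
    [0,0,0],
    [0,0,0],
    [0,0,0],
    [0,0,0]
  ],
  "grip": [1,1,1,1,1,1,1,1]
}}

```text
t: 4.25
eef_pos: [0.4365, 0.1648, 0.0319]
tool_rot: [0.0, 0.704, 0.71, 0.0]
wrist_force: [-3.0, -1.0, 10.8]
width: 0.0423
gripper_force: 59.6
```

Request:
{"api": "send_rows", "payload": {
  "xyz": [
    [0,0,0],
    [0,0,0],
    [0,0,-0.05],
    [0,0,-0.15],
    [0,0,-0.25],
    [0,0,-0.35],
    [0,0,-0.4],
    [0,0,-0.4]
  ],
  "angular": [
    [0,0,0],
    [0,0,0],
    [0,0,0],
    [0,0,0],
    [0,0,0],
    [0,0,0],
    [0,0,0],
    [0,0,0]
  ],
  "grip": [1,1,1,1,1,1,1,1]
}}

```text
t: 4.92
eef_pos: [0.4376, 0.1651, 0.1957]
tool_rot: [0.002, 0.704, 0.71, 0.003]
wrist_force: [0.6, 0.3, -1.9]
width: 0.0421
gripper_force: 61.6
```

Run:
```python
from h import *
im=snap('wrist','w3.png')
plan([.612,.0867,.19],2.7)
```

```text
xyz [-0.1989, 0.4364, 0.009] ang [0.0053, -0.0014, -0.0499] mm/12rowsteps 4.6 deg rows 0.3
```

View pics/w3.png

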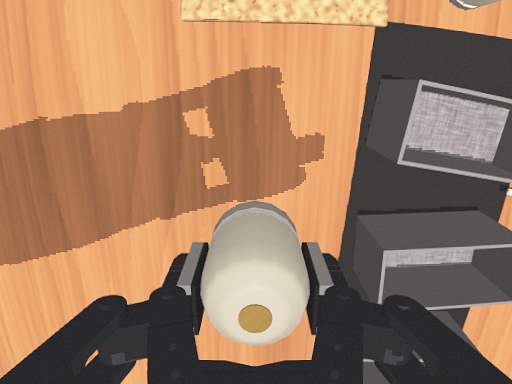

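Insulator is held upright, with its dome dot at (255,319). I'll work out its offset in the hand.

Run:
```python
from h import *
mm=imaging.camera_model('wrist'); M=np.array(mm['mount'])
u=cv2.undistortPoints(np.array([[[255,319.]]]),K(mm),np.array(mm['distortion'])).reshape(2)
d=M[:3,:3]@np.r_[u,1]; c=M[:3,3]; print('dot in tool',c+d*((-.030-c[2])/d[2]))
Tc=np.linalg.inv(M)
for z in(.005,.008,.011,.014):
    P=np.array([[.011,.0211,z],[.011,-.0211,z],[-.011,-.0211,z]])
    print(z,cv2.projectPoints(P,cv2.Rodrigues(Tc[:3,:3])[0],Tc[:3,3],K(mm),np.array(mm['distortion']))[0].reshape(-1,2).round(0).tolist())
plan([.612,.0867,.19],2.7)
```

```text
dot in tool [ 0.00100741 -0.0007607  -0.03      ]
0.005 [[305.0, 247.0], [208.0, 247.0], [211.0, 290.0]]
0.008 [[304.0, 244.0], [209.0, 244.0], [211.0, 286.0]]
0.011 [[303.0, 241.0], [210.0, 241.0], [212.0, 283.0]]
0.014 [[302.0, 238.0], [211.0, 238.0], [213.0, 279.0]]
xyz [-0.1989, 0.4364, 0.009] ang [0.0053, -0.0014, -0.0499] mm/12rowsteps 4.6 deg rows 0.3
```

Request:
{"api": "send_rows", "payload": {
  "xyz": [
    [-0.04,0.09,0],
    [-0.085,0.18,0],
    [-0.125,0.27,0],
    [-0.16,0.36,0.005],
    [-0.19,0.42,0.009],
    [-0.201,0.436,0.009],
    [-0.201,0.436,0.009],
    [-0.201,0.436,0.009]
  ],
  "angular": [
    [0,0,-0.01],
    [0,0,-0.03],
    [0,0,-0.05],
    [0.005,-0.001,-0.05],
    [0.005,-0.001,-0.05],
    [0.005,-0.001,-0.05],
    [0.005,-0.001,-0.05],
    [0.005,-0.001,-0.05]
  ],
  "grip": [1,1,1,1,1,1,1,1]
}}

```text
t: 5.63
eef_pos: [0.6103, 0.0857, 0.1858]
tool_rot: [-0.002, 0.69, 0.723, -0.003]
wrist_force: [-0.7, 0.4, -1.6]
width: 0.0423
gripper_force: 61.7
```

Run:
```python
from h import *
im=snap('wrist','w4.png'); o=arm.get_obs(); print(o['eef_pos'].round(4))
mt=T_wc('wrist'); g=cv2.cvtColor(im,cv2.COLOR_RGB2GRAY)
print(fitrim('wrist',g,(.612,.0867,2.7),mt=mt)); print(fitrim('wrist',g,(.615,.2095,-8.4),mt=mt))
plan([.612,.0857,.043],2.7)
```

```text
[0.6102 0.0861 0.1864]
(array([0.60970317, 0.08663146, 2.27103968]), np.float64(16.133378982543945))
(array([ 0.61375127,  0.20857254, -8.61464914]), np.float64(17.179901123046875))
xyz [-0.0011, 0.0066, 0.3584] ang [-0.0073, 0.0008, 0.0006] mm/12rowsteps 3.4 deg rows 0.0
```

Request:
{"api": "send_rows", "payload": {
  "xyz": [
    [0,0.004,0.06],
    [0,0.004,0.12],
    [0,0.004,0.18],
    [0,0.004,0.23],
    [0,0.004,0.28],
    [0,0.004,0.31],
    [0,0.004,0.33],
    [0,0.004,0.335]
  ],
  "angular": [
    [-0.007,0,0],
    [-0.007,0,0],
    [-0.007,0,0],
    [-0.007,0,0],
    [-0.007,0,0],
    [-0.007,0,0],
    [-0.007,0,0],
    [-0.007,0,0]
  ],
  "grip": [1,1,1,1,1,1,1,1]
}}

```text
t: 6.35
eef_pos: [0.6115, 0.086, 0.0525]
tool_rot: [0.0, 0.69, 0.724, -0.0]
wrist_force: [-0.3, 0.9, -1.5]
width: 0.0423
gripper_force: 61.7
```

Request:
{"api": "send_rows", "payload": {
  "xyz": [
    [0,0,0.003],
    [0,0,0.006],
    [0,0,0.009],
    [0,0,0.012],
    [0,0,0.012]
  ],
  "angular": [
    [0,0,0],
    [0,0,0],
    [0,0,0],
    [0,0,0],
    [0,0,0]
  ],
  "grip": [1,1,1,1,1]
}}

```text
t: 6.77
eef_pos: [0.6124, 0.0856, 0.0487]
tool_rot: [0.001, 0.69, 0.724, 0.0]
wrist_force: [-0.8, -0.2, -1.3]
width: 0.0424
gripper_force: 61.7
```

Request:
{"api": "send_rows", "payload": {
  "xyz": [
    [0,0,0.0025],
    [0,0,0.005],
    [0,0,0.0075],
    [0,0,0.0075],
    [0,0,0.0075]
  ],
  "angular": [
    [0,0,0],
    [0,0,0],
    [0,0,0],
    [0,0,0],
    [0,0,0]
  ],
  "grip": [1,1,1,1,1]
}}

```text
t: 7.18
eef_pos: [0.6122, 0.0856, 0.0454]
tool_rot: [0.001, 0.69, 0.724, 0.0]
wrist_force: [-0.9, -0.6, -1.4]
width: 0.0429
gripper_force: 61.7
```

Request:
{"api": "send_rows", "payload": {
  "xyz": [
    [0,0,0.001],
    [0,0,0.0025],
    [0,0,0.0025],
    [0,0,0.0025]
  ],
  "angular": [
    [0,0,0],
    [0,0,0],
    [0,0,0],
    [0,0,0]
  ],
  "grip": [1,1,1,1]
}}

```text
t: 7.52
eef_pos: [0.6122, 0.0856, 0.0445]
tool_rot: [0.001, 0.69, 0.724, 0.0]
wrist_force: [-0.4, 0.3, -2.2]
width: 0.0425
gripper_force: 61.7
```

Request:
{"api": "send_rows", "payload": {
  "xyz": [
    [0,0,0.001],
    [0,0,0.0025],
    [0,0,0.0025],
    [0,0,0.0025]
  ],
  "angular": [
    [0,0,0],
    [0,0,0],
    [0,0,0],
    [0,0,0]
  ],
  "grip": [1,1,1,1]
}}

```text
t: 7.85
eef_pos: [0.6124, 0.0856, 0.044]
tool_rot: [0.001, 0.69, 0.724, 0.0]
wrist_force: [-3.0, -0.4, 6.0]
width: 0.0425
gripper_force: 62.3
```

Force jumps to +6 N at TCP z = 0.044, as expected for the pad, so I release and rise.

Request:
{"api": "send_rows", "payload": {
  "xyz": [
    [0,0,0],
    [0,0,0],
    [0,0,0],
    [0,0,0],
    [0,0,0],
    [0,0,0]
  ],
  "angular": [
    [0,0,0],
    [0,0,0],
    [0,0,0],
    [0,0,0],
    [0,0,0],
    [0,0,0]
  ],
  "grip": [0.1,-0.1,-0.3,-0.45,-0.45,-0.45]
}}

```text
t: 8.35
eef_pos: [0.6123, 0.0856, 0.0434]
tool_rot: [0.001, 0.69, 0.724, 0.0]
wrist_force: [-0.1, -0.5, 0.1]
width: 0.0619
gripper_force: 0.0
```

Request:
{"api": "send_rows", "payload": {
  "xyz": [
    [0,0,-0.03],
    [0,0,-0.08],
    [0,0,-0.15],
    [0,0,-0.25],
    [0,0,-0.35],
    [0,0,-0.45],
    [0,0,-0.5],
    [0,0,-0.5]
  ],
  "angular": [
    [0,0,0],
    [0,0,0],
    [0,0,0],
    [0,0,0],
    [0,0,0],
    [0,0,0],
    [0,0,0],
    [0,0,0]
  ],
  "grip": [-0.45,-0.45,-0.45,-0.45,-0.8,-1,-1,-1]
}}

```text
t: 9.02
eef_pos: [0.6131, 0.0859, 0.2504]
tool_rot: [0.004, 0.69, 0.724, 0.004]
wrist_force: [0.8, 0.1, -0.0]
width: 0.0854
gripper_force: 0.0
```

Run:
```python
from h import *
im=snap('wrist','w5.png'); t=snap('top','top5.png')
cv2.imwrite('pics/v5.png',np.vstack([im,cv2.resize(t[150:270,90:320],(512,267))])[:,:,::-1])
plan([.615,.30,.25],2.7)
```

```text
xyz [0.5347, 0.0331, -0.0138] ang [0.0041, 0.0008, 0.0002] mm/12rowsteps 5.1 deg rows 0.0
```

View pics/v5.png

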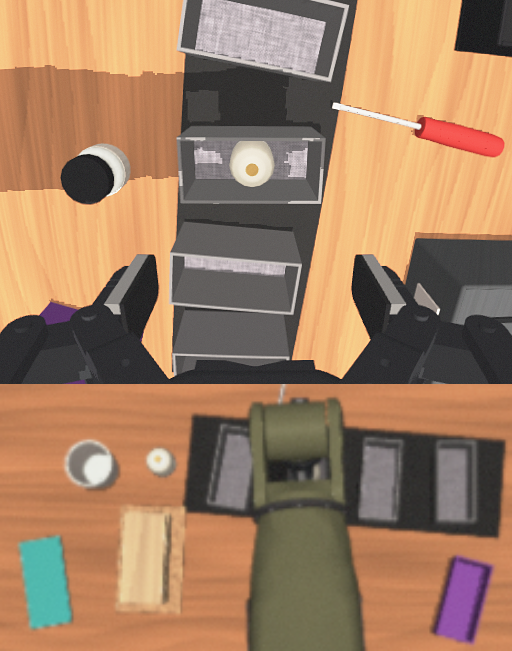

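Insulator 1 stands upright in box B (dome dot at (252,170)), and insulator 2 is still in place beside the cup. Going to it.

Request:
{"api": "send_rows", "payload": {
  "xyz": [
    [0.09,0,0],
    [0.18,0.01,0],
    [0.27,0.015,0],
    [0.36,0.02,0],
    [0.45,0.025,0],
    [0.54,0.03,0],
    [0.57,0.033,0],
    [0.57,0.033,0]
  ],
  "angular": [
    [0.004,0,0],
    [0.004,0,0],
    [0.004,0,0],
    [0.004,0,0],
    [0.004,0,0],
    [0.004,0,0],
    [0.004,0,0],
    [0.004,0,0]
  ],
  "grip": [-1,-1,-1,-1,-1,-1,-1,-1]
}}

```text
t: 9.78
eef_pos: [0.6133, 0.3169, 0.2412]
tool_rot: [-0.001, 0.689, 0.725, -0.002]
wrist_force: [-0.1, -0.6, 0.1]
width: 0.0854
gripper_force: 0.0
```

```bash
cat >> h.py <<'E'
def dot(im):
    """orange dome dot candidates: pixel centroid, area"""
    h=cv2.cvtColor(im,cv2.COLOR_RGB2HSV); m=cv2.inRange(h,(15,80,90),(25,190,255))
    w=cv2.dilate(cv2.inRange(h,(0,0,150),(40,60,255)),np.ones((9,9)))
    n,_,s,c=cv2.connectedComponentsWithStats(m&w); return [(c[i].round(1),s[i,4]) for i in range(1,n) if s[i,4]>25]
E
python3 - <<'E'
from h import *
im=snap('wrist','w6.png'); o=arm.get_obs(); print(o['eef_pos'].round(4))
mt=T_wc('wrist')
for c,s in dot(im): print(c,s,p2w('wrist',[c],.062,mt).round(4))
print(w2p('wrist',[[.626,.333,.062]],mt))
g=cv2.cvtColor(im,cv2.COLOR_RGB2GRAY)
print(fitrim('wrist',g,(.615,.2095,-8.4),mt=mt))
E
```

```text
[0.6138 0.3149 0.2415]
[76.4 85.4] 279 [[0.4502 0.3846 0.062 ]]
[169.3  92.5] 41 [[0.534 0.381 0.062]]
[ 79.1 142.6] 126 [[0.4479 0.333  0.062 ]]
[271.5 151.9] 127 [[0.6267 0.3323 0.062 ]]
[[270.80055021 151.1022653 ]]
(array([ 0.61442946,  0.20632338, -7.87556155]), np.float64(29.72780418395996))
```

View pics/w6.png

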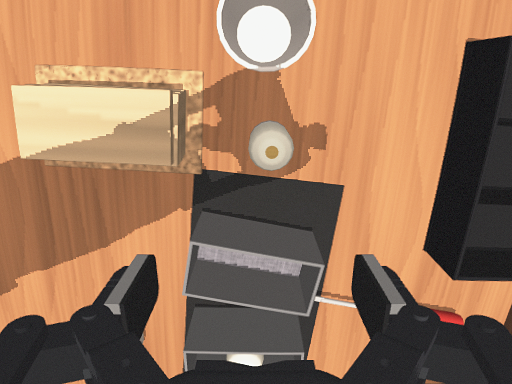

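Insulator 2's dot is at (271,152), which gives (0.6267, 0.332). The cup is at (265,30) and the stack at (100,125).

Run:
```python
from h import *
plan([.6265,.332,.030],2.7)
```

```text
xyz [0.0421, 0.0361, 0.5286] ang [-0.0053, 0.0023, 0.0025] mm/12rowsteps 5.1 deg rows 0.0
```

Request:
{"api": "send_rows", "payload": {
  "xyz": [
    [0.02,0.015,0.07],
    [0.042,0.036,0.14],
    [0.042,0.036,0.22],
    [0.042,0.036,0.3],
    [0.042,0.036,0.37],
    [0.042,0.036,0.43],
    [0.042,0.036,0.48],
    [0.042,0.036,0.5]
  ],
  "angular": [
    [-0.005,0.002,0.002],
    [-0.005,0.002,0.002],
    [-0.005,0.002,0.002],
    [-0.005,0.002,0.002],
    [-0.005,0.002,0.002],
    [-0.005,0.002,0.002],
    [-0.005,0.002,0.002],
    [-0.005,0.002,0.002]
  ],
  "grip": [-1,-1,-1,-1,-1,-1,-1,-1]
}}

```text
t: 10.5
eef_pos: [0.6266, 0.329, 0.0394]
tool_rot: [-0.0, 0.691, 0.723, -0.001]
wrist_force: [0.6, 0.3, -0.4]
width: 0.0856
gripper_force: 0.0
```

Request:
{"api": "send_rows", "payload": {
  "xyz": [
    [0,0,0.01],
    [0,0,0.02],
    [0,0,0.028],
    [0,0,0.028],
    [0,0,0.028]
  ],
  "angular": [
    [0,0,0],
    [0,0,0],
    [0,0,0],
    [0,0,0],
    [0,0,0]
  ],
  "grip": [-1,-1,-1,-1,-1]
}}

```text
t: 10.92
eef_pos: [0.628, 0.3315, 0.033]
tool_rot: [0.001, 0.691, 0.723, 0.002]
wrist_force: [0.4, -0.4, -0.3]
width: 0.0854
gripper_force: 0.0
```

Request:
{"api": "send_rows", "payload": {
  "xyz": [
    [0,0,0],
    [0,0,0],
    [0,0,0],
    [0,0,0],
    [0,0,0],
    [0,0,0],
    [0,0,0],
    [0,0,0]
  ],
  "angular": [
    [0,0,0],
    [0,0,0],
    [0,0,0],
    [0,0,0],
    [0,0,0],
    [0,0,0],
    [0,0,0],
    [0,0,0]
  ],
  "grip": [1,1,1,1,1,1,1,1]
}}

```text
t: 11.58
eef_pos: [0.628, 0.3316, 0.0328]
tool_rot: [0.001, 0.691, 0.723, 0.002]
wrist_force: [0.4, -0.3, 5.0]
width: 0.0426
gripper_force: 61.4
```

Request:
{"api": "send_rows", "payload": {
  "xyz": [
    [0,0,0],
    [0,0,0],
    [0,0,-0.05],
    [0,0,-0.15],
    [0,0,-0.25],
    [0,0,-0.35],
    [0,0,-0.4],
    [0,0,-0.4]
  ],
  "angular": [
    [0,0,0],
    [0,0,0],
    [0,0,0],
    [0,0,0],
    [0,0,0],
    [0,0,0],
    [0,0,0],
    [0,0,0]
  ],
  "grip": [1,1,1,1,1,1,1,1]
}}

```text
t: 12.25
eef_pos: [0.6285, 0.3318, 0.1982]
tool_rot: [0.002, 0.691, 0.723, 0.005]
wrist_force: [-0.2, 0.6, -1.4]
width: 0.0425
gripper_force: 61.3
```

Run:
```python
from h import *
im=snap('wrist','w7.png'); M=np.array(imaging.camera_model('wrist')['mount'])
mm=imaging.camera_model('wrist')
for p,s in dot(im):
    d=M[:3,:3]@np.r_[cv2.undistortPoints(np.array([[p]]),K(mm),np.array(mm['distortion'])).reshape(2),1]; c=M[:3,3]
    print(p,s,(c+d*((-.030-c[2])/d[2])).round(4))
plan([.6145,.208,.19],-8.3)
```

```text
[255.  312.5] 416 [ 0.0038 -0.0007 -0.03  ]
xyz [-0.307, -0.0474, 0.0103] ang [0.0072, -0.0037, 0.2426] mm/12rowsteps 3.0 deg rows 1.5
```

Run:
```python
from h import *
plan([.614,.2042,.19],-8.3)
```

```text
xyz [-0.3164, -0.0491, 0.0103] ang [0.0072, -0.0037, 0.2426] mm/12rowsteps 3.1 deg rows 1.5
```

Request:
{"api": "send_rows", "payload": {
  "xyz": [
    [-0.05,-0.01,0],
    [-0.13,-0.02,0],
    [-0.21,-0.03,0],
    [-0.28,-0.045,0.01],
    [-0.316,-0.049,0.01],
    [-0.316,-0.049,0.01],
    [-0.316,-0.049,0.01],
    [-0.316,-0.049,0.01]
  ],
  "angular": [
    [0,0,0.05],
    [0,0,0.12],
    [0,0,0.2],
    [0.007,-0.004,0.243],
    [0.007,-0.004,0.243],
    [0.007,-0.004,0.243],
    [0.007,-0.004,0.243],
    [0.007,-0.004,0.243]
  ],
  "grip": [1,1,1,1,1,1,1,1]
}}

```text
t: 12.97
eef_pos: [0.6134, 0.205, 0.1872]
tool_rot: [-0.001, 0.756, 0.654, -0.002]
wrist_force: [0.3, 1.2, -0.8]
width: 0.0425
gripper_force: 61.3
```

Run:
```python
from h import *
im=snap('wrist','w8.png'); g=cv2.cvtColor(im,cv2.COLOR_RGB2GRAY)
print(fitrim('wrist',g,(.6145,.208,-8.3)))
plan([.614,.2042,.052],-8.3)
```

```text
(array([ 0.61250955,  0.20881491, -9.01827419]), np.float64(22.024240493774414))
xyz [-0.0015, 0.0031, 0.3384] ang [-0.0047, 0.0031, 0.0016] mm/12rowsteps 3.2 deg rows 0.0
```

View pics/w8.png

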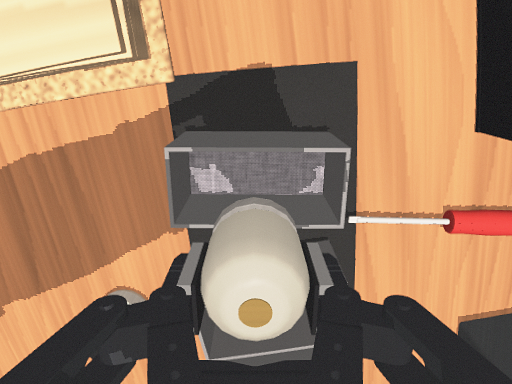

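The insulator (dot at (255,312)) is centred over box A, whose far rim runs from (165,150) to (350,150). Lowering.

Request:
{"api": "send_rows", "payload": {
  "xyz": [
    [0,0.001,0.06],
    [0,0.001,0.12],
    [0,0.001,0.18],
    [0,0.001,0.23],
    [0,0.001,0.28],
    [0,0.001,0.31],
    [0,0.001,0.33],
    [0,0.001,0.338]
  ],
  "angular": [
    [-0.005,0.003,0],
    [-0.005,0.003,0],
    [-0.005,0.003,0],
    [-0.005,0.003,0],
    [-0.005,0.003,0],
    [-0.005,0.003,0],
    [-0.005,0.003,0],
    [-0.005,0.003,0]
  ],
  "grip": [1,1,1,1,1,1,1,1]
}}

```text
t: 13.68
eef_pos: [0.6131, 0.2043, 0.0517]
tool_rot: [0.0, 0.756, 0.654, -0.0]
wrist_force: [-0.0, -0.9, -1.5]
width: 0.0421
gripper_force: 61.3
```

Request:
{"api": "send_rows", "payload": {
  "xyz": [
    [0,0,0],
    [0,0,0.0025],
    [0,0,0.005],
    [0,0,0.0075],
    [0,0,0.01],
    [0,0,0.01],
    [0,0,0.01]
  ],
  "angular": [
    [0,0,0],
    [0,0,0],
    [0,0,0],
    [0,0,0],
    [0,0,0],
    [0,0,0],
    [0,0,0]
  ],
  "grip": [1,1,1,1,1,1,1]
}}

```text
t: 14.27
eef_pos: [0.6135, 0.2038, 0.0489]
tool_rot: [0.0, 0.757, 0.654, 0.0]
wrist_force: [-0.5, 0.5, -1.3]
width: 0.0424
gripper_force: 61.3
```

Request:
{"api": "send_rows", "payload": {
  "xyz": [
    [0,0,0.002],
    [0,0,0.004],
    [0,0,0.004],
    [0,0,0.004]
  ],
  "angular": [
    [0,0,0],
    [0,0,0],
    [0,0,0],
    [0,0,0]
  ],
  "grip": [1,1,1,1]
}}

```text
t: 14.6
eef_pos: [0.6134, 0.2038, 0.0471]
tool_rot: [0.0, 0.757, 0.654, 0.0]
wrist_force: [0.7, 0.3, 0.2]
width: 0.0426
gripper_force: 61.3
```

Request:
{"api": "send_rows", "payload": {
  "xyz": [
    [0,0,0.0025],
    [0,0,0.0025],
    [0,0,0.0025],
    [0,0,0.0025]
  ],
  "angular": [
    [0,0,0],
    [0,0,0],
    [0,0,0],
    [0,0,0]
  ],
  "grip": [1,1,1,1]
}}

```text
t: 14.93
eef_pos: [0.6135, 0.2038, 0.0462]
tool_rot: [0.0, 0.757, 0.654, 0.0]
wrist_force: [-1.0, 0.5, -0.8]
width: 0.0421
gripper_force: 61.3
```

Request:
{"api": "send_rows", "payload": {
  "xyz": [
    [0,0,0.0025],
    [0,0,0.0025],
    [0,0,0.0025],
    [0,0,0.0025]
  ],
  "angular": [
    [0,0,0],
    [0,0,0],
    [0,0,0],
    [0,0,0]
  ],
  "grip": [1,1,1,1]
}}

```text
t: 15.27
eef_pos: [0.6135, 0.2038, 0.0452]
tool_rot: [0.0, 0.757, 0.654, 0.0]
wrist_force: [0.9, 1.0, -1.3]
width: 0.0424
gripper_force: 61.3
```

Request:
{"api": "send_rows", "payload": {
  "xyz": [
    [0,0,0.0025],
    [0,0,0.0025],
    [0,0,0.0025],
    [0,0,0.0025]
  ],
  "angular": [
    [0,0,0],
    [0,0,0],
    [0,0,0],
    [0,0,0]
  ],
  "grip": [1,1,1,1]
}}

```text
t: 15.6
eef_pos: [0.6136, 0.2038, 0.0448]
tool_rot: [0.0, 0.757, 0.654, 0.0]
wrist_force: [-3.1, -1.1, 5.5]
width: 0.0427
gripper_force: 61.9
```

Contact at 0.0448, so I release, rise and head for the stack.

Request:
{"api": "send_rows", "payload": {
  "xyz": [
    [0,0,0],
    [0,0,0],
    [0,0,0],
    [0,0,0],
    [0,0,0],
    [0,0,0]
  ],
  "angular": [
    [0,0,0],
    [0,0,0],
    [0,0,0],
    [0,0,0],
    [0,0,0],
    [0,0,0]
  ],
  "grip": [0.1,-0.1,-0.3,-0.45,-0.45,-0.45]
}}

```text
t: 16.1
eef_pos: [0.6135, 0.2038, 0.0441]
tool_rot: [0.0, 0.757, 0.654, 0.0]
wrist_force: [-0.2, -0.6, -0.2]
width: 0.0618
gripper_force: 0.0
```

Request:
{"api": "send_rows", "payload": {
  "xyz": [
    [0,0,-0.03],
    [0,0,-0.08],
    [0,0,-0.15],
    [0,0,-0.25],
    [0,0,-0.35],
    [0,0,-0.45],
    [0,0,-0.5],
    [0,0,-0.5]
  ],
  "angular": [
    [0,0,0],
    [0,0,0],
    [0,0,0],
    [0,0,0],
    [0,0,0],
    [0,0,0],
    [0,0,0],
    [0,0,0]
  ],
  "grip": [-0.45,-0.45,-0.45,-0.45,-0.8,-1,-1,-1]
}}

```text
t: 16.77
eef_pos: [0.6144, 0.2041, 0.2513]
tool_rot: [0.002, 0.757, 0.654, 0.005]
wrist_force: [0.6, 0.8, -0.7]
width: 0.0852
gripper_force: 0.0
```

Request:
{"api": "send_rows", "payload": {
  "xyz": [
    [0,0,0],
    [0,0,0],
    [0,0,0],
    [0,0,0],
    [0,0,0],
    [0,0,0],
    [0,0,0],
    [0,0,0]
  ],
  "angular": [
    [0,0,-0.15],
    [0,0,-0.3],
    [0,0,-0.45],
    [0,0,-0.6],
    [0,0,-0.75],
    [0,0,-0.9],
    [0,0,-1],
    [0,0,-1]
  ],
  "grip": [-1,-1,-1,-1,-1,-1,-1,-1]
}}

```text
t: 17.43
eef_pos: [0.6131, 0.2037, 0.2442]
tool_rot: [0.0, 0.447, 0.895, 0.0]
wrist_force: [0.2, 0.4, 0.7]
width: 0.0854
gripper_force: 0.0
```

Run:
```python
from h import *
im=snap('wrist','w9.png'); print(arm.get_obs()['width'])
plan([.464,.35,.22],90)
```

```text
0.08517279384923397
xyz [0.5158, -0.0813, 0.0602] ang [0.0001, 0.0008, -1.1868] mm/12rowsteps 5.0 deg rows 7.5
```

View pics/w9.png

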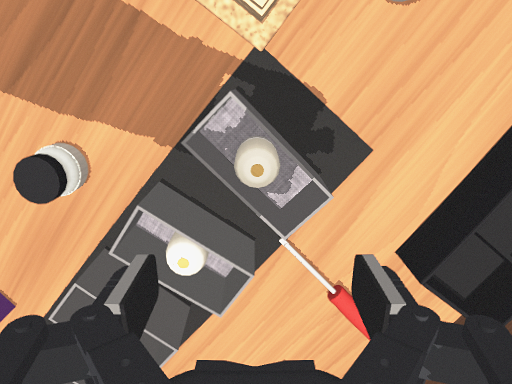

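Both insulators stand upright in boxes A and B (dots at (257,170) and (183,263)). On to the stack.

Request:
{"api": "send_rows", "payload": {
  "xyz": [
    [0.08,-0.01,0],
    [0.17,-0.025,0.01],
    [0.26,-0.04,0.02],
    [0.35,-0.055,0.03],
    [0.44,-0.07,0.04],
    [0.516,-0.081,0.05],
    [0.516,-0.081,0.06],
    [0.516,-0.081,0.06]
  ],
  "angular": [
    [0,0,-0.13],
    [0,0,-0.28],
    [0,0,-0.43],
    [0,0,-0.58],
    [0,0,-0.73],
    [0,0,-0.88],
    [0,0,-1],
    [0,0,-1]
  ],
  "grip": [-1,-1,-1,-1,-1,-1,-1,-1]
}}

```text
t: 18.15
eef_pos: [0.4627, 0.3509, 0.2195]
tool_rot: [0.0, 0.071, 0.998, -0.0]
wrist_force: [0.3, 0.1, -1.0]
width: 0.0856
gripper_force: 0.0
```

Request:
{"api": "send_rows", "payload": {
  "xyz": [
    [0,0,0],
    [0,0,0],
    [0,0,0],
    [0,0,0]
  ],
  "angular": [
    [0,0,-0.1],
    [0,0,-0.187],
    [0,0,-0.187],
    [0,0,-0.187]
  ],
  "grip": [-1,-1,-1,-1]
}}

```text
t: 18.48
eef_pos: [0.4645, 0.3494, 0.2202]
tool_rot: [0.0, 0.003, 1.0, -0.0]
wrist_force: [-0.1, 0.7, -0.4]
width: 0.0855
gripper_force: 0.0
```

Run:
```python
from h import *
im=snap('wrist','w10.png'); print(arm.get_obs()['eef_pos'].round(4))
rects('wrist',{'panel5_center':.066,'base':.006})
plan([.464,.35,.12],90)
```

```text
[0.4645 0.3495 0.2201]
panel5_center 0.57 [217.0, 87.0, 300.0, 250.0] [0.4612 0.352 ] L [0.068 0.145] yaw -2.3
base 0.96 [196.0, 69.0, 311.0, 239.0] [0.4625 0.3511] L [0.108 0.18 ] yaw 3.2
base 0.43 [0.0, 285.0, 21.0, 325.0] [0.6475 0.0396] L [0.028 0.065] yaw -15.2
xyz [0.001, 0.0008, 0.2502] ang [-0.0001, 0.0012, -0.0028] mm/12rowsteps 2.4 deg rows 0.0
```

View pics/w10.png

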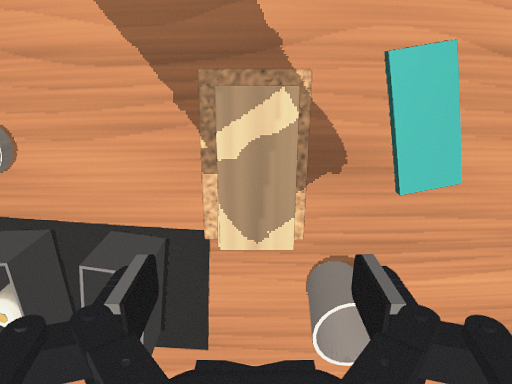

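The top panel spans (217,87) to (297,250) on the cork base. The cup (345,310) and turquoise look-alike (425,115) are clear of it.

```bash
cat >> h.py <<'E'
def panel(cam,z,name='panel5_center',near=None):
    mt=T_wc(cam); res=[]
    for d in imaging.outline_of(cam,name):
        cs,_=cv2.findContours(d['mask'].astype(np.uint8),cv2.RETR_EXTERNAL,cv2.CHAIN_APPROX_NONE)
        if not cs: continue
        c=max(cs,key=cv2.contourArea).reshape(-1,2)
        w=p2w(cam,c,z,mt)[:,:2]; (x,y),(a,b),t=cv2.minAreaRect((w*1000).astype(np.float32))
        if a<b: t+=90; a,b=b,a
        t=(t+90)%180-90; res.append((x/1000,y/1000,t,a,b,d['score']))
        print(name,'c',round(x/1000,4),round(y/1000,4),'yaw',round(t,2),'L',round(a,1),round(b,1),'score',round(d['score'],2),'ext',np.round(d['extent']))
    return res
E
python3 - <<'E'
from h import *
im=snap('wrist'); panel('wrist',.066); panel('wrist',.006,'base')
t=snap('top'); panel('top',.066)
# edge check: gradient along cross rows
g=cv2.cvtColor(im,cv2.COLOR_RGB2GRAY).astype(int)
for r in (110,170,230): print(r,[ (c,g[r,c]) for c in range(190,320,2)])
E
```

```text
panel5_center c 0.461 0.3517 yaw -0.15 L 146.2 69.0 score 0.72 ext [213.  86. 301. 249.]
base c 0.4632 0.3496 yaw -0.62 L 179.6 111.9 score 0.67 ext [200.  68. 312. 239.]
panel5_center c 0.516 0.3414 yaw -89.0 L 51.2 40.1 score 0.61 ext [150. 210. 166. 220.]
panel5_center c 0.4463 0.063 yaw -88.89 L 50.9 50.7 score 0.34 ext [230. 226. 241. 240.]
110 [(190, np.int64(102)), (192, np.int64(104)), (194, np.int64(105)), (196, np.int64(104)), (198, np.int64(98)), (200, np.int64(120)), (202, np.int64(115)), (204, np.int64(115)), (206, np.int64(125)), (208, np.int64(140)), (210, np.int64(141)), (212, np.int64(126)), (214, np.int64(118)), (216, np.int64(141)), (218, np.int64(143)), (220, np.int64(145)), (222, np.int64(141)), (224, np.int64(138)), (226, np.int64(138)), (228, np.int64(139)), (230, np.int64(138)), (232, np.int64(142)), (234, np.int64(144)), (236, np.int64(144)), (238, np.int64(147)), (240, np.int64(147)), (242, np.int64(145)), (244, np.int64(144)), (246, np.int64(143)), (248, np.int64(138)), (250, np.int64(205)), (252, np.int64(212)), (254, np.int64(208)), (256, np.int64(203)), 
[... 2835 characters left out ...]
6, np.int64(129)), (258, np.int64(131)), (260, np.int64(138)), (262, np.int64(140)), (264, np.int64(138)), (266, np.int64(141)), (268, np.int64(147)), (270, np.int64(146)), (272, np.int64(141)), (274, np.int64(137)), (276, np.int64(211)), (278, np.int64(211)), (280, np.int64(214)), (282, np.int64(213)), (284, np.int64(214)), (286, np.int64(215)), (288, np.int64(216)), (290, np.int64(216)), (292, np.int64(214)), (294, np.int64(192)), (296, np.int64(187)), (298, np.int64(171)), (300, np.int64(177)), (302, np.int64(191)), (304, np.int64(151)), (306, np.int64(152)), (308, np.int64(151)), (310, np.int64(153)), (312, np.int64(153)), (314, np.int64(149)), (316, np.int64(150)), (318, np.int64(152))]
```

Run:
```python
from h import *
e=p2w('wrist',[(215,110),(295.5,110),(217,170),(295,170),(217,230),(293.5,230)],.066); print(e[:,:2].round(4))
plan([.461,.351,.061],90)
```

```text
[[0.4074 0.3187]
 [0.4073 0.3839]
 [0.4577 0.3187]
 [0.4576 0.3853]
 [0.5137 0.3168]
 [0.5137 0.386 ]]
xyz [0.008, 0.0027, 0.3976] ang [-0.0002, 0.0011, 0.0009] mm/12rowsteps 3.8 deg rows 0.0
```

Request:
{"api": "send_rows", "payload": {
  "xyz": [
    [0.008,0.004,0.06],
    [0.008,0.004,0.13],
    [0.008,0.004,0.2],
    [0.008,0.004,0.27],
    [0.008,0.004,0.32],
    [0.008,0.004,0.36],
    [0.008,0.004,0.38],
    [0.008,0.004,0.39]
  ],
  "angular": [
    [0,0,0],
    [0,0,0],
    [0,0,0],
    [0,0,0],
    [0,0,0],
    [0,0,0],
    [0,0,0],
    [0,0,0]
  ],
  "grip": [-1,-1,-1,-1,-1,-1,-1,-1]
}}

```text
t: 19.55
eef_pos: [0.4607, 0.3513, 0.063]
tool_rot: [-0.0, -0.001, 1.0, -0.0]
wrist_force: [-0.2, -0.7, -0.2]
width: 0.0849
gripper_force: 0.0
```

Request:
{"api": "send_rows", "payload": {
  "xyz": [
    [0,0,0.0025],
    [0,0,0.005],
    [0,0,0.0075],
    [0,0,0.0075],
    [0,0,0.0075],
    [0,0,0.0075]
  ],
  "angular": [
    [0,0,0],
    [0,0,0],
    [0,0,0],
    [0,0,0],
    [0,0,0],
    [0,0,0]
  ],
  "grip": [-1,-1,-1,-1,-1,-1]
}}

```text
t: 20.05
eef_pos: [0.4611, 0.3516, 0.0614]
tool_rot: [0.001, -0.001, 1.0, 0.0]
wrist_force: [0.1, -0.1, 0.1]
width: 0.0856
gripper_force: 0.0
```

Clear of contact at z = 0.0614, so I close and lift slowly.

Request:
{"api": "send_rows", "payload": {
  "xyz": [
    [0,0,0],
    [0,0,0],
    [0,0,0],
    [0,0,0],
    [0,0,0],
    [0,0,0]
  ],
  "angular": [
    [0,0,0],
    [0,0,0],
    [0,0,0],
    [0,0,0],
    [0,0,0],
    [0,0,0]
  ],
  "grip": [1,1,1,1,1,1]
}}

```text
t: 20.55
eef_pos: [0.4613, 0.3518, 0.0617]
tool_rot: [0.001, -0.001, 1.0, 0.0]
wrist_force: [-0.5, -0.8, 6.0]
width: 0.0664
gripper_force: 67.6
```

Request:
{"api": "send_rows", "payload": {
  "xyz": [
    [0,0,-0.01],
    [0,0,-0.02],
    [0,0,-0.04],
    [0,0,-0.07],
    [0,0,-0.1],
    [0,0,-0.13],
    [0,0,-0.13],
    [0,0,-0.13]
  ],
  "angular": [
    [0,0,0],
    [0,0,0],
    [0,0,0],
    [0,0,0],
    [0,0,0],
    [0,0,0],
    [0,0,0],
    [0,0,0]
  ],
  "grip": [1,1,1,1,1,1,1,1]
}}

```text
t: 21.22
eef_pos: [0.4612, 0.3517, 0.1141]
tool_rot: [0.001, -0.001, 1.0, 0.0]
wrist_force: [-0.5, -0.6, -1.0]
width: 0.0662
gripper_force: 66.8
```

Run:
```python
from h import *
im=snap('wrist','w11.png'); s=snap('side','s11.png')
t=cv2.resize(s[200:330,150:350],(512,333))
cv2.imwrite('pics/v11.png',np.vstack([im[60:320],t])[:,:,::-1])
o=arm.get_obs(); print(o['wrist_force'],o['width'])
```

```text
[ 0.30420793  0.29707571 -0.80316448] 0.06606266955380287
```

View pics/v11.png

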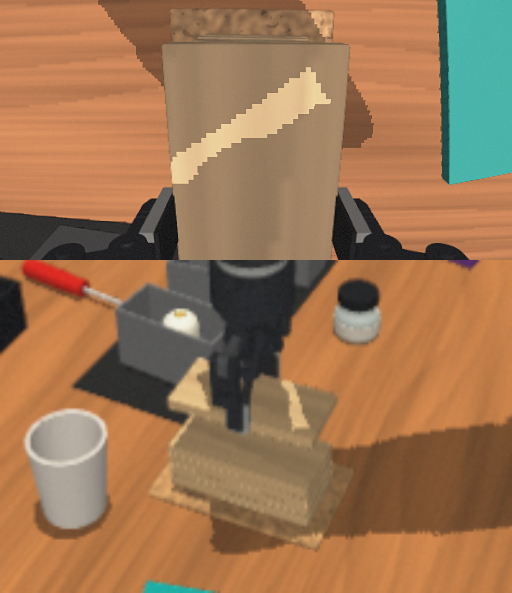

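One panel is held level (force −1 N) and the four below are still stacked on the base. I'll measure its offset in the hand from its far corners.

```bash
cat >> h.py <<'E'
def inhand(im,zt=-.0043):
    """panel in tool frame: fit far edge/sides by mask contour corners"""
    mm=imaging.camera_model('wrist'); M=np.array(mm['mount'])
    def tool(uv):
        u=cv2.undistortPoints(np.array(uv,float).reshape(-1,1,2),K(mm),np.array(mm['distortion'])).reshape(-1,2)
        d=np.c_[u,np.ones(len(u))]@M[:3,:3].T; c=M[:3,3]; return (c+d*((zt-c[2])/d[:,2])[:,None])[:,:2]
    for d in imaging.outline_of('wrist','panel5_center')[:2]:
        c=max(cv2.findContours(d['mask'].astype(np.uint8),0,1)[0],key=cv2.contourArea).reshape(-1,2); e=d['extent']
        w=tool(c); far=w[w[:,0]>np.percentile(w[:,0],99)-.004]
        s=w[(w[:,0]>.02)&(w[:,0]<.066)]; l,r=s[s[:,1]<0],s[s[:,1]>0]
        print('score',round(d['score'],2),np.round(e),'far x',np.median(far[:,0]).round(4),'y mid',((np.median(l[:,1])+np.median(r[:,1]))/2).round(4),'width',(np.median(r[:,1])-np.median(l[:,1])).round(4),'slopes',[round(np.degrees(np.polyfit(q[:,0],q[:,1],1)[0]),2) for q in (l,r)],'far slope',round(np.degrees(np.polyfit(far[:,1],far[:,0],1)[0]),2))
    return tool
E
python3 - <<'E'
from h import *
im=snap('wrist'); t=inhand(im)
print(t([(163,104),(349,104),(171,214)]).round(4))
plan([.614,.2085,.17],81.6)
E
```

```text
score 0.78 [165. 100. 350. 369.] far x 0.0726 y mid 0.0012 width 0.0669 slopes [np.float64(0.2), np.float64(0.2)] far slope -0.21
[[ 0.0725 -0.0318]
 [ 0.0724  0.0346]
 [ 0.0302 -0.032 ]]
xyz [-0.3827, -0.3579, -0.1439] ang [-0.001, -0.0, 0.1888] mm/12rowsteps 5.2 deg rows 1.2
```

Request:
{"api": "send_rows", "payload": {
  "xyz": [
    [-0.02,-0.02,-0.08],
    [-0.08,-0.08,-0.14],
    [-0.15,-0.14,-0.144],
    [-0.22,-0.21,-0.144],
    [-0.29,-0.27,-0.144],
    [-0.35,-0.33,-0.144],
    [-0.383,-0.358,-0.144],
    [-0.383,-0.358,-0.144]
  ],
  "angular": [
    [0,0,0.03],
    [0,0,0.06],
    [0,0,0.1],
    [0,0,0.14],
    [0,0,0.189],
    [0,0,0.189],
    [0,0,0.189],
    [0,0,0.189]
  ],
  "grip": [1,1,1,1,1,1,1,1]
}}

```text
t: 22.08
eef_pos: [0.6163, 0.2055, 0.1696]
tool_rot: [0.0, 0.075, 0.997, -0.0]
wrist_force: [-0.7, 0.0, -1.0]
width: 0.0661
gripper_force: 67.8
```

Run:
```python
from h import *
o=arm.get_obs(); print(o['eef_pos'].round(4))
plan([.614,.2085,.090],81.6)
```

```text
[0.6163 0.2055 0.1696]
xyz [0.0068, 0.0067, 0.1991] ang [-0.001, 0.0003, -0.0049] mm/12rowsteps 1.9 deg rows 0.0
```

Request:
{"api": "send_rows", "payload": {
  "xyz": [
    [0,0,0],
    [0,0,0.05],
    [0,0,0.1],
    [0,0,0.14],
    [0,0,0.17],
    [0,0,0.19],
    [0,0,0.19],
    [0,0,0.19]
  ],
  "angular": [
    [0,0,0],
    [0,0,0],
    [0,0,0],
    [0,0,0],
    [0,0,0],
    [0,0,0],
    [0,0,0],
    [0,0,0]
  ],
  "grip": [1,1,1,1,1,1,1,1]
}}

```text
t: 22.75
eef_pos: [0.6143, 0.209, 0.0951]
tool_rot: [0.001, 0.073, 0.997, 0.0]
wrist_force: [0.5, 0.1, -1.3]
width: 0.0664
gripper_force: 67.9
```

Run:
```python
from h import *
o=arm.get_obs(); print(o['eef_pos'].round(4))
plan([.614,.2085,.086],81.6)
```

```text
[0.6143 0.209  0.0951]
xyz [0.0006, -0.0014, 0.0228] ang [0.0001, 0.0013, 0.0003] mm/12rowsteps 0.2 deg rows 0.0
```

Request:
{"api": "send_rows", "payload": {
  "xyz": [
    [0,-0.001,0.005],
    [0,-0.001,0.01],
    [0,-0.001,0.015],
    [0,-0.001,0.019],
    [0,-0.001,0.021],
    [0,-0.001,0.021]
  ],
  "angular": [
    [0,0,0],
    [0,0,0],
    [0,0,0],
    [0,0,0],
    [0,0,0],
    [0,0,0]
  ],
  "grip": [1,1,1,1,1,1]
}}

```text
t: 23.25
eef_pos: [0.6143, 0.2081, 0.0862]
tool_rot: [0.0, 0.073, 0.997, -0.0]
wrist_force: [-0.3, 0.6, -1.4]
width: 0.0663
gripper_force: 67.9
```

Request:
{"api": "send_rows", "payload": {
  "xyz": [
    [0,0,0.0025],
    [0,0,0.0025],
    [0,0,0.0025],
    [0,0,0.0025]
  ],
  "angular": [
    [0,0,0],
    [0,0,0],
    [0,0,0],
    [0,0,0]
  ],
  "grip": [1,1,1,1]
}}

```text
t: 23.58
eef_pos: [0.6145, 0.2083, 0.0857]
tool_rot: [0.001, 0.073, 0.997, 0.0]
wrist_force: [-1.2, -0.8, 4.2]
width: 0.0662
gripper_force: 68.4
```

Request:
{"api": "send_rows", "payload": {
  "xyz": [
    [0,0,0.002],
    [0,0,0.002],
    [0,0,0.002],
    [0,0,0.002]
  ],
  "angular": [
    [0,0,0],
    [0,0,0],
    [0,0,0],
    [0,0,0]
  ],
  "grip": [1,1,1,1]
}}

```text
t: 23.92
eef_pos: [0.6145, 0.2082, 0.0857]
tool_rot: [0.001, 0.073, 0.997, 0.0]
wrist_force: [-4.8, -2.2, 11.2]
width: 0.0663
gripper_force: 69.2
```

Contact exactly at 0.0857. Releasing and rising.

Request:
{"api": "send_rows", "payload": {
  "xyz": [
    [0,0,0],
    [0,0,0],
    [0,0,0],
    [0,0,0],
    [0,0,0]
  ],
  "angular": [
    [0,0,0],
    [0,0,0],
    [0,0,0],
    [0,0,0],
    [0,0,0]
  ],
  "grip": [-0.7,-1,-1,-1,-1]
}}

```text
t: 24.33
eef_pos: [0.6143, 0.2082, 0.0844]
tool_rot: [0.0, 0.073, 0.997, -0.0]
wrist_force: [1.0, -0.7, -0.2]
width: 0.0854
gripper_force: 0.0
```

Request:
{"api": "send_rows", "payload": {
  "xyz": [
    [0,0,-0.03],
    [0,0,-0.09],
    [0,0,-0.18],
    [0,0,-0.28],
    [0.05,0,-0.38],
    [0.12,0,-0.44],
    [0.2,0,-0.44],
    [0.2,0,-0.44]
  ],
  "angular": [
    [0,0,0],
    [0,0,0],
    [0,0,0],
    [0,0,0],
    [0,0,0],
    [0,0,0],
    [0,0,0],
    [0,0,0]
  ],
  "grip": [-1,-1,-1,-1,-1,-1,-1,-1]
}}

```text
t: 25.0
eef_pos: [0.5316, 0.2208, 0.2634]
tool_rot: [0.002, 0.073, 0.997, 0.001]
wrist_force: [1.3, 1.8, -0.5]
width: 0.0856
gripper_force: 0.0
```

Run:
```python
from h import *
im=snap('wrist','w12.png'); o=arm.get_obs(); print(o['eef_pos'].round(4),o['width'])
panel('wrist',.090)
g=cv2.cvtColor(im,cv2.COLOR_RGB2GRAY)
print(fitrim('wrist',g,(.6115,.0866,2.6)))
plan([.461,.351,.19],90); plan([.50,-.05,.33],90)
print(w2p('wrist',[[.6,-.035,.078],[.6115,.0866,.078],[.614,.2085,.09]]))
```

```text
[0.5334 0.2205 0.2627] 0.08547961370052168
panel5_center c 0.6143 0.2081 yaw -8.68 L 147.7 68.9 score 0.77 ext [220. 179. 292. 314.]
(array([0.6144341 , 0.08585151, 2.4657105 ]), np.float64(23.12761116027832))
xyz [0.2298, 0.2967, 0.1797] ang [0.0007, 0.0032, -0.1858] mm/12rowsteps 4.0 deg rows 1.2
xyz [-0.0133, -0.6807, -0.1704] ang [0.0007, 0.0032, -0.1858] mm/12rowsteps 6.7 deg rows 1.2
[[ 28.86129511 260.9060183 ]
 [137.66695823 257.68077172]
 [253.75138358 250.678704  ]]
```

Lid A lies at (0.6143, 0.2081, −8.7°), which matches its box. A quick look at boxes C and D while the hand is empty.

Request:
{"api": "send_rows", "payload": {
  "xyz": [
    [0,-0.08,-0.02],
    [0,-0.18,-0.05],
    [0,-0.28,-0.08],
    [0,-0.38,-0.11],
    [0,-0.48,-0.14],
    [-0.01,-0.58,-0.17],
    [-0.013,-0.68,-0.17],
    [-0.013,-0.68,-0.17]
  ],
  "angular": [
    [0,0,-0.03],
    [0,0,-0.08],
    [0,0,-0.12],
    [0,0,-0.16],
    [0,0,-0.186],
    [0,0,-0.186],
    [0,0,-0.186],
    [0,0,-0.186]
  ],
  "grip": [-1,-1,-1,-1,-1,-1,-1,-1]
}}

```text
t: 25.77
eef_pos: [0.5003, -0.0559, 0.3292]
tool_rot: [0.001, 0.003, 1.0, -0.001]
wrist_force: [0.1, 0.4, -0.4]
width: 0.085
gripper_force: 0.0
```

Run:
```python
from h import *
im=snap('wrist','w13.png'); o=arm.get_obs(); print(o['eef_pos'].round(4))
g=cv2.cvtColor(im,cv2.COLOR_RGB2GRAY); mt=T_wc('wrist')
for b in ((.612,.0866,2.6),(.6,-.035,-2.8),(.5976,-.1597,0)): print(fitrim('wrist',g,b,mt=mt), w2p('wrist',[[b[0],b[1],.078]],mt))
plan([.461,.351,.22],90)
```

```text
[ 0.5005 -0.0534  0.3288]
(array([0.61030807, 0.08914362, 2.43503867]), np.float64(21.87432289123535)) [[367.40045037 241.73127553]]
(array([ 0.599956  , -0.03071016, -3.49523   ]), np.float64(27.47624969482422)) [[269.58138137 233.88630464]]
(array([ 0.59730619, -0.15606855,  0.52335155]), np.float64(26.71904754638672)) [[167.57977379 232.44367519]]
xyz [0.1051, 1.0105, 0.2713] ang [-0.0006, 0.0013, -0.0076] mm/12rowsteps 10.1 deg rows 0.0
```

Request:
{"api": "send_rows", "payload": {
  "xyz": [
    [0.01,0.08,0.02],
    [0.02,0.18,0.05],
    [0.03,0.28,0.08],
    [0.045,0.38,0.11],
    [0.06,0.48,0.14],
    [0.07,0.58,0.17],
    [0.085,0.68,0.2],
    [0.095,0.75,0.22]
  ],
  "angular": [
    [0,0,0],
    [0,0,0],
    [0,0,0],
    [0,0,0],
    [0,0,0],
    [0,0,0],
    [0,0,0],
    [0,0,0]
  ],
  "grip": [-1,-1,-1,-1,-1,-1,-1,-1]
}}

```text
t: 26.48
eef_pos: [0.4617, 0.2534, 0.2392]
tool_rot: [-0.0, -0.0, 1.0, -0.0]
wrist_force: [0.6, -0.0, 0.9]
width: 0.0853
gripper_force: 0.0
```

Request:
{"api": "send_rows", "payload": {
  "xyz": [
    [0,0.09,0.02],
    [0,0.18,0.04],
    [0.01,0.25,0.05],
    [0.01,0.26,0.05],
    [0.01,0.26,0.05],
    [0.01,0.26,0.05]
  ],
  "angular": [
    [0,0,0],
    [0,0,0],
    [0,0,0],
    [0,0,0],
    [0,0,0],
    [0,0,0]
  ],
  "grip": [-1,-1,-1,-1,-1,-1]
}}

```text
t: 26.98
eef_pos: [0.4587, 0.3543, 0.2201]
tool_rot: [0.0, -0.0, 1.0, -0.0]
wrist_force: [-0.2, 0.3, 0.4]
width: 0.0854
gripper_force: 0.0
```

Run:
```python
from h import *
snap('wrist'); snap('wrist','w14.png'); o=arm.get_obs(); print(o['eef_pos'].round(4))
r=panel('wrist',.054); plan([r[0][0],r[0][1],.0497],90+r[0][2])
```

```text
[0.4591 0.3535 0.2206]
panel5_center c 0.58 0.1741 yaw -36.49 L 77.7 39.3 score 0.76 ext [ 66. 266. 113. 382.]
xyz [-0.3024, -0.4475, 0.428] ang [0.0005, 0.0015, 0.8085] mm/12rowsteps 6.6 deg rows 5.1
```

Run:
```python
from h import *
im=snap('wrist','w15.png'); o=arm.get_obs(); print(o['eef_pos'].round(4))
panel('wrist',.054,'panel4_center'); panel('wrist',.006,'base')
g=cv2.cvtColor(im,cv2.COLOR_RGB2GRAY)
# generic rectangle fit: contrast across panel outline at z=.054 (edge strength)
def rectfit(z,init,dims=(.146,.068)):
    from scipy.optimize import differential_evolution as DE
    mt=T_wc('wrist'); gg=cv2.GaussianBlur(im.astype(np.float32),(0,0),.8)
    E=sum(np.hypot(cv2.Sobel(gg[:,:,k],5,1,0),cv2.Sobel(gg[:,:,k],5,0,1)) for k in range(3)); E=np.minimum(E,150)
    t=np.linspace(-1,1,61)[3:-3]; one=np.ones_like(t); q0=np.r_[np.c_[t,one],np.c_[t,-one],np.c_[one,t],np.c_[-one,t]]*np.array(dims)/2
    def f(p):
        a=np.radians(p[2]); q=q0@np.array([[np.cos(a),np.sin(a)],[-np.sin(a),np.cos(a)]])+p[:2]
        uv=w2p('wrist',np.c_[q,np.full(len(q),z)],mt).astype(np.float32)
        return -cv2.remap(E,uv[:,:1].copy(),uv[:,1:].copy(),1).mean()
    r=DE(f,[(init[0]-.02,init[0]+.02),(init[1]-.015,init[1]+.015),(-6,6)],seed=1,maxiter=80); return r.x.round(4),round(-r.fun,1)
for z in (.066,.054,.042): print(z,rectfit(z,(.462,.351)))
```

```text
[0.4591 0.3533 0.2208]
panel4_center c 0.4653 0.3503 yaw -1.9 L 147.5 69.7 score 0.94 ext [212.  94. 295. 255.]
base c 0.4635 0.3495 yaw -0.71 L 179.6 110.1 score 0.82 ext [192.  74. 306. 243.]
0.066 (array([ 0.4595,  0.3526, -1.9856]), np.float64(127.2))
0.054 (array([ 0.4658,  0.3508, -1.9361]), np.float64(146.6))
0.042 (array([ 0.4711,  0.3503, -1.9744]), np.float64(115.1))
```

Panel 4 is at (0.4656, 0.3506, −1.9°); both methods agree and the edge fit is best at top height 54 mm.

```bash
cat >> h.py <<'E'
def rectfit(im,z,init,dims=(.146,.068)):
    from scipy.optimize import differential_evolution as DE
    mt=T_wc('wrist'); gg=cv2.GaussianBlur(im.astype(np.float32),(0,0),.8)
    E=sum(np.hypot(cv2.Sobel(gg[:,:,k],5,1,0),cv2.Sobel(gg[:,:,k],5,0,1)) for k in range(3)); E=np.minimum(E,150)
    t=np.linspace(-1,1,61)[3:-3]; one=np.ones_like(t); q0=np.r_[np.c_[t,one],np.c_[t,-one],np.c_[one,t],np.c_[-one,t]]*np.array(dims)/2
    def f(p):
        a=np.radians(p[2]); q=q0@np.array([[np.cos(a),np.sin(a)],[-np.sin(a),np.cos(a)]])+p[:2]
        uv=w2p('wrist',np.c_[q,np.full(len(q),z)],mt).astype(np.float32)
        return -cv2.remap(E,uv[:,:1].copy(),uv[:,1:].copy(),1).mean()
    yw=init[2] if len(init)>2 else 0
    r=DE(f,[(init[0]-.02,init[0]+.02),(init[1]-.015,init[1]+.015),(yw-6,yw+6)],seed=1,maxiter=80); return r.x.round(4),round(-r.fun,1)
E
python3 - <<'E'
from h import *
plan([.4656,.3505,.0497],88.1)
E
```

```text
xyz [-0.0159, -0.0075, 0.4277] ang [0.0002, 0.0016, 0.04] mm/12rowsteps 4.1 deg rows 0.3
```

Request:
{"api": "send_rows", "payload": {
  "xyz": [
    [-0.01,-0.004,0.06],
    [-0.016,-0.0075,0.14],
    [-0.016,-0.0075,0.22],
    [-0.016,-0.0075,0.3],
    [-0.016,-0.0075,0.36],
    [-0.016,-0.0075,0.39],
    [-0.016,-0.0075,0.41],
    [-0.016,-0.0075,0.42]
  ],
  "angular": [
    [0,0,0.04],
    [0,0,0.04],
    [0,0,0.04],
    [0,0,0.04],
    [0,0,0.04],
    [0,0,0.04],
    [0,0,0.04],
    [0,0,0.04]
  ],
  "grip": [-1,-1,-1,-1,-1,-1,-1,-1]
}}

```text
t: 27.95
eef_pos: [0.4655, 0.351, 0.0523]
tool_rot: [0.0, 0.016, 1.0, -0.0]
wrist_force: [0.2, -0.1, -0.5]
width: 0.0853
gripper_force: 0.0
```

Request:
{"api": "send_rows", "payload": {
  "xyz": [
    [0,0,0.0025],
    [0,0,0.005],
    [0,0,0.0075],
    [0,0,0.0075],
    [0,0,0.0075],
    [0,0,0.0075]
  ],
  "angular": [
    [0,0,0],
    [0,0,0],
    [0,0,0],
    [0,0,0],
    [0,0,0],
    [0,0,0]
  ],
  "grip": [-1,-1,-1,-1,-1,-1]
}}

```text
t: 28.45
eef_pos: [0.4654, 0.3512, 0.0499]
tool_rot: [0.001, 0.016, 1.0, 0.0]
wrist_force: [0.2, -0.3, -0.2]
width: 0.0855
gripper_force: 0.0
```

Request:
{"api": "send_rows", "payload": {
  "xyz": [
    [0,0,0],
    [0,0,0],
    [0,0,0],
    [0,0,0],
    [0,0,0],
    [0,0,0]
  ],
  "angular": [
    [0,0,0],
    [0,0,0],
    [0,0,0],
    [0,0,0],
    [0,0,0],
    [0,0,0]
  ],
  "grip": [1,1,1,1,1,1]
}}

```text
t: 28.95
eef_pos: [0.4655, 0.3513, 0.0501]
tool_rot: [0.001, 0.016, 1.0, 0.0]
wrist_force: [-1.3, -0.3, 5.8]
width: 0.0664
gripper_force: 67.5
```

Request:
{"api": "send_rows", "payload": {
  "xyz": [
    [0,0,-0.01],
    [0,0,-0.02],
    [0,0,-0.04],
    [0,0,-0.1],
    [0,0,-0.17],
    [0,0,-0.25],
    [0,0,-0.3],
    [0,0,-0.3]
  ],
  "angular": [
    [0,0,0],
    [0,0,0],
    [0,0,0],
    [0,0,0],
    [0,0,0],
    [0,0,0],
    [0,0,0],
    [0,0,0]
  ],
  "grip": [1,1,1,1,1,1,1,1]
}}

```text
t: 29.62
eef_pos: [0.4665, 0.352, 0.1749]
tool_rot: [0.004, 0.016, 1.0, 0.002]
wrist_force: [0.7, -0.1, 0.3]
width: 0.0666
gripper_force: 67.3
```

Run:
```python
from h import *
im=snap('wrist','w16.png'); o=arm.get_obs(); print(o['eef_pos'].round(4),o['wrist_force'],o['width'])
inhand(im)
plan([.6115,.0868,.17],92.5)
```

```text
[0.4658 0.3515 0.1722] [ 0.09772831 -0.24188931 -1.01449135] 0.0661971177512874
  return _methods._mean(a, axis=axis, dtype=dtype,
  ret = ret.dtype.type(ret / rcount)
Traceback (most recent call last):
  File "h.py", line 87, in inhand
    print('score',round(d['score'],2),np.round(e),'far x',np.median(far[:,0]).round(4),'y mid',((np.median(l[:,1])+np.median(r[:,1]))/2).round(4),'width',(np.median(r[:,1])-np.median(l[:,1])).round(4),'slopes',[round(np.degrees(np.polyfit(q[:,0],q[:,1],1)[0]),2) for q in (l,r)],'far slope',round(np.degrees(np.polyfit(far[:,1],far[:,0],1)[0]),2))
                                                                                                                                                                                                                                    ~~~~~~~~~~^^^^^^^^^^^^^^^^^
TypeError: expected non-empty vector for x
```

Run:
```python
from h import *
im=snap('wrist'); o=arm.get_obs(); p=o['eef_pos']; print(p.round(4))
print(rectfit(im,p[2]+.0043,(p[0],p[1],-1.9)))
plan([.6115,.0868,.17],92.5)
```

```text
[0.4649 0.3509 0.169 ]
(array([ 0.4653,  0.3517, -1.944 ]), np.float64(99.6))
xyz [-0.3876, -0.6481, -0.002] ang [-0.0006, 0.0004, -0.0965] mm/12rowsteps 7.2 deg rows 0.6
```

Request:
{"api": "send_rows", "payload": {
  "xyz": [
    [-0.04,-0.06,0],
    [-0.09,-0.14,0],
    [-0.14,-0.23,0],
    [-0.19,-0.32,0],
    [-0.245,-0.41,0],
    [-0.3,-0.5,0],
    [-0.345,-0.58,0],
    [-0.387,-0.648,0]
  ],
  "angular": [
    [0,0,0],
    [0,0,-0.02],
    [0,0,-0.04],
    [0,0,-0.06],
    [0,0,-0.08],
    [0,0,-0.096],
    [0,0,-0.096],
    [0,0,-0.096]
  ],
  "grip": [1,1,1,1,1,1,1,1]
}}

```text
t: 30.43
eef_pos: [0.6118, 0.0844, 0.168]
tool_rot: [-0.001, -0.021, 1.0, -0.0]
wrist_force: [0.2, 1.6, -0.9]
width: 0.0663
gripper_force: 67.2
```

Request:
{"api": "send_rows", "payload": {
  "xyz": [
    [0,0,0],
    [0,0,0],
    [0,0,0.05],
    [0,0,0.1],
    [0,0,0.14],
    [0,0,0.17],
    [0,0,0.18],
    [0,0,0.18]
  ],
  "angular": [
    [0,0,0],
    [0,0,0],
    [0,0,0],
    [0,0,0],
    [0,0,0],
    [0,0,0],
    [0,0,0],
    [0,0,0]
  ],
  "grip": [1,1,1,1,1,1,1,1]
}}

```text
t: 31.1
eef_pos: [0.6109, 0.0877, 0.0964]
tool_rot: [-0.001, -0.022, 1.0, -0.0]
wrist_force: [-0.9, 0.5, -0.9]
width: 0.0663
gripper_force: 67.3
```

Run:
```python
from h import *
plan([.6115,.0868,.086],92.5); print(arm.get_obs()['eef_pos'])
```

```text
xyz [-0.0013, -0.0022, 0.0261] ang [-0.0003, -0.0016, 0.0005] mm/12rowsteps 0.3 deg rows 0.0
[0.61094102 0.08767323 0.09643978]
```

Request:
{"api": "send_rows", "payload": {
  "xyz": [
    [-0.001,-0.002,0.006],
    [-0.001,-0.002,0.012],
    [-0.001,-0.002,0.017],
    [-0.001,-0.002,0.021],
    [-0.001,-0.002,0.024],
    [-0.001,-0.002,0.024],
    [-0.001,-0.002,0.024]
  ],
  "angular": [
    [0,0,0],
    [0,0,0],
    [0,0,0],
    [0,0,0],
    [0,0,0],
    [0,0,0],
    [0,0,0]
  ],
  "grip": [1,1,1,1,1,1,1]
}}

```text
t: 31.68
eef_pos: [0.6121, 0.0863, 0.088]
tool_rot: [0.0, -0.022, 1.0, -0.0]
wrist_force: [-0.9, -0.2, -0.6]
width: 0.0663
gripper_force: 67.3
```

Request:
{"api": "send_rows", "payload": {
  "xyz": [
    [0,0,0.0025],
    [0,0,0.0025],
    [0,0,0.0025],
    [0,0,0.0025]
  ],
  "angular": [
    [0,0,0],
    [0,0,0],
    [0,0,0],
    [0,0,0]
  ],
  "grip": [1,1,1,1]
}}

```text
t: 32.02
eef_pos: [0.6121, 0.0863, 0.087]
tool_rot: [0.0, -0.022, 1.0, -0.0]
wrist_force: [0.3, -0.3, -0.1]
width: 0.0664
gripper_force: 67.3
```

Request:
{"api": "send_rows", "payload": {
  "xyz": [
    [0,0,0.0015],
    [0,0,0.0015],
    [0,0,0.0015],
    [0,0,0.0015]
  ],
  "angular": [
    [0,0,0],
    [0,0,0],
    [0,0,0],
    [0,0,0]
  ],
  "grip": [1,1,1,1]
}}

```text
t: 32.35
eef_pos: [0.6121, 0.0863, 0.0864]
tool_rot: [0.0, -0.022, 1.0, -0.0]
wrist_force: [0.1, -0.2, -0.9]
width: 0.0658
gripper_force: 67.3
```

Request:
{"api": "send_rows", "payload": {
  "xyz": [
    [0,0,0.002],
    [0,0,0.002],
    [0,0,0.002],
    [0,0,0.002]
  ],
  "angular": [
    [0,0,0],
    [0,0,0],
    [0,0,0],
    [0,0,0]
  ],
  "grip": [1,1,1,1]
}}

```text
t: 32.68
eef_pos: [0.6122, 0.0863, 0.0861]
tool_rot: [0.001, -0.022, 1.0, -0.0]
wrist_force: [-3.6, -0.7, 5.6]
width: 0.0664
gripper_force: 67.9
```

Request:
{"api": "send_rows", "payload": {
  "xyz": [
    [0,0,0.0015],
    [0,0,0.0015],
    [0,0,0.0015]
  ],
  "angular": [
    [0,0,0],
    [0,0,0],
    [0,0,0]
  ],
  "grip": [1,1,1]
}}

```text
t: 32.93
eef_pos: [0.6122, 0.0863, 0.0861]
tool_rot: [0.001, -0.022, 1.0, -0.0]
wrist_force: [-5.7, -0.7, 10.8]
width: 0.0662
gripper_force: 68.6
```

Contact at 0.086. I release, rise and return over the stack.

Request:
{"api": "send_rows", "payload": {
  "xyz": [
    [0,0,0],
    [0,0,0],
    [0,0,0],
    [0,0,0],
    [0,0,0]
  ],
  "angular": [
    [0,0,0],
    [0,0,0],
    [0,0,0],
    [0,0,0],
    [0,0,0]
  ],
  "grip": [-0.7,-1,-1,-1,-1]
}}

```text
t: 33.35
eef_pos: [0.612, 0.0862, 0.0848]
tool_rot: [0.0, -0.022, 1.0, -0.0]
wrist_force: [-0.4, -0.2, -0.2]
width: 0.0857
gripper_force: 0.0
```

Request:
{"api": "send_rows", "payload": {
  "xyz": [
    [0,0,-0.03],
    [0,0,-0.09],
    [0,0,-0.18],
    [0,0,-0.28],
    [0.05,0,-0.38],
    [0.12,0,-0.44],
    [0.2,0,-0.44],
    [0.2,0,-0.44]
  ],
  "angular": [
    [0,0,0],
    [0,0,0],
    [0,0,0],
    [0,0,0],
    [0,0,0],
    [0,0,0],
    [0,0,0],
    [0,0,0]
  ],
  "grip": [-1,-1,-1,-1,-1,-1,-1,-1]
}}

```text
t: 34.02
eef_pos: [0.5284, 0.0829, 0.2633]
tool_rot: [0.001, -0.022, 1.0, 0.0]
wrist_force: [-0.6, -0.2, -0.1]
width: 0.0855
gripper_force: 0.0
```

Run:
```python
from h import *
im=snap('wrist'); im=snap('wrist','w17.png'); o=arm.get_obs(); print(o['eef_pos'].round(4),o['width'])
print(rectfit(im,.09,(.6115,.0868,2.5)),rectfit(im,.09,(.6143,.208,-8.5)),fitrim('wrist',cv2.cvtColor(im,cv2.COLOR_RGB2GRAY),(.6,-.034,-3)))
plan([.4655,.3505,.22],90)
```

```text
[0.5315 0.0828 0.2624] 0.08527307885020513
(array([0.6119, 0.0875, 2.4319]), np.float64(150.0)) (array([  0.6151,   0.2075, -10.4557]), np.float64(134.9)) (array([ 0.59893548, -0.03461678, -3.97543079]), np.float64(22.721656799316406))
xyz [0.1363, 0.6757, 0.1056] ang [-0.0, 0.0037, 0.0552] mm/12rowsteps 6.7 deg rows 0.3
```

Request:
{"api": "send_rows", "payload": {
  "xyz": [
    [0.015,0.08,0.01],
    [0.035,0.18,0.03],
    [0.055,0.28,0.05],
    [0.075,0.38,0.06],
    [0.095,0.48,0.08],
    [0.115,0.58,0.1],
    [0.136,0.676,0.106],
    [0.136,0.676,0.106]
  ],
  "angular": [
    [0,0,0],
    [0,0,0.02],
    [0,0,0.04],
    [0,0,0.055],
    [0,0,0.055],
    [0,0,0.055],
    [0,0,0.055],
    [0,0,0.055]
  ],
  "grip": [-1,-1,-1,-1,-1,-1,-1,-1]
}}

```text
t: 34.78
eef_pos: [0.4641, 0.3561, 0.2171]
tool_rot: [-0.0, -0.002, 1.0, -0.0]
wrist_force: [0.2, -0.7, -0.5]
width: 0.0857
gripper_force: 0.0
```

Request:
{"api": "send_rows", "payload": {
  "xyz": [
    [0,0,0],
    [0,0,0],
    [0,0,0]
  ],
  "angular": [
    [0,0,0],
    [0,0,0],
    [0,0,0]
  ],
  "grip": [-1,-1,-1]
}}

```text
t: 35.03
eef_pos: [0.4667, 0.3499, 0.2185]
tool_rot: [0.0, 0.001, 1.0, -0.0]
wrist_force: [0.1, 0.0, 0.2]
width: 0.0856
gripper_force: 0.0
```

Run:
```python
from h import *
im=snap('wrist','w18.png'); o=arm.get_obs(); print(o['eef_pos'].round(4))
panel('wrist',.042)
for z in (.054,.042,.03): r=rectfit(im,z,(.463,.351)); print(z,r)
r=rectfit(im,.042,(.463,.351))[0]; plan([r[0],r[1],.0377],90+r[2])
```

```text
[0.4667 0.3497 0.2186]
panel5_center c 0.5874 0.1679 yaw -39.6 L 86.8 43.7 score 0.9 ext [ 70. 258. 144. 383.]
0.054 (array([ 0.4585,  0.3483, -0.8462]), np.float64(122.0))
0.042 (array([ 0.4637,  0.3502, -0.9104]), np.float64(138.9))
0.03 (array([ 0.4696,  0.35  , -0.8674]), np.float64(117.6))
xyz [0.008, 0.0012, 0.4524] ang [0.0, 0.0015, 0.0183] mm/12rowsteps 4.3 deg rows 0.1
```

Request:
{"api": "send_rows", "payload": {
  "xyz": [
    [0.004,0,0.06],
    [0.008,0.001,0.14],
    [0.008,0.001,0.22],
    [0.008,0.001,0.3],
    [0.008,0.001,0.37],
    [0.008,0.001,0.41],
    [0.008,0.001,0.435],
    [0.008,0.001,0.445]
  ],
  "angular": [
    [0,0,0.018],
    [0,0,0.018],
    [0,0,0.018],
    [0,0,0.018],
    [0,0,0.018],
    [0,0,0.018],
    [0,0,0.018],
    [0,0,0.018]
  ],
  "grip": [-1,-1,-1,-1,-1,-1,-1,-1]
}}

```text
t: 35.8
eef_pos: [0.463, 0.3503, 0.0393]
tool_rot: [-0.0, 0.008, 1.0, -0.0]
wrist_force: [-0.6, -0.0, -0.5]
width: 0.0856
gripper_force: 0.0
```

Request:
{"api": "send_rows", "payload": {
  "xyz": [
    [0,0,0.0025],
    [0,0,0.005],
    [0,0,0.0075],
    [0,0,0.0075],
    [0,0,0.0075],
    [0,0,0.0075]
  ],
  "angular": [
    [0,0,0],
    [0,0,0],
    [0,0,0],
    [0,0,0],
    [0,0,0],
    [0,0,0]
  ],
  "grip": [-1,-1,-1,-1,-1,-1]
}}

```text
t: 36.3
eef_pos: [0.4631, 0.3511, 0.0379]
tool_rot: [0.001, 0.007, 1.0, 0.0]
wrist_force: [-1.2, 0.3, -0.2]
width: 0.0856
gripper_force: 0.0
```

Request:
{"api": "send_rows", "payload": {
  "xyz": [
    [0,0,0],
    [0,0,0],
    [0,0,0],
    [0,0,0],
    [0,0,0],
    [0,0,0]
  ],
  "angular": [
    [0,0,0],
    [0,0,0],
    [0,0,0],
    [0,0,0],
    [0,0,0],
    [0,0,0]
  ],
  "grip": [1,1,1,1,1,1]
}}

```text
t: 36.8
eef_pos: [0.4632, 0.3512, 0.0381]
tool_rot: [0.001, 0.007, 1.0, 0.0]
wrist_force: [-1.8, -0.6, 6.9]
width: 0.0664
gripper_force: 67.6
```

Request:
{"api": "send_rows", "payload": {
  "xyz": [
    [0,0,-0.01],
    [0,0,-0.02],
    [0,0,-0.04],
    [0,0,-0.1],
    [0,0,-0.18],
    [0,0,-0.27],
    [0,0,-0.33],
    [0,0,-0.33]
  ],
  "angular": [
    [0,0,0],
    [0,0,0],
    [0,0,0],
    [0,0,0],
    [0,0,0],
    [0,0,0],
    [0,0,0],
    [0,0,0]
  ],
  "grip": [1,1,1,1,1,1,1,1]
}}

```text
t: 37.47
eef_pos: [0.4643, 0.3521, 0.1757]
tool_rot: [0.004, 0.007, 1.0, 0.002]
wrist_force: [1.1, 1.1, -0.4]
width: 0.0669
gripper_force: 67.3
```

Run:
```python
from h import *
snap('wrist'); im=snap('wrist','w19.png'); o=arm.get_obs(); p=o['eef_pos']; print(p.round(4),o['width'],o['wrist_force'])
print(rectfit(im,p[2]+.0043,(p[0],p[1],-.9)))
plan([.5995,-.0345,.17],87)
```

```text
[0.4629 0.3511 0.1704] 0.06608571909702916 [ 0.26825303 -0.46622089 -1.57744286]
(array([ 0.4652,  0.3519, -0.9818]), np.float32(97.2))
xyz [-0.355, -0.9591, 0.001] ang [0.0012, 0.0029, 0.0488] mm/12rowsteps 9.8 deg rows 0.3
```

Request:
{"api": "send_rows", "payload": {
  "xyz": [
    [-0.02,-0.06,0],
    [-0.05,-0.14,0],
    [-0.085,-0.23,0],
    [-0.12,-0.33,0],
    [-0.155,-0.43,0],
    [-0.19,-0.53,0],
    [-0.23,-0.63,0],
    [-0.26,-0.72,0]
  ],
  "angular": [
    [0,0,0],
    [0,0,0],
    [0,0,0],
    [0,0,0],
    [0,0,0],
    [0,0,0],
    [0,0,0],
    [0,0,0]
  ],
  "grip": [1,1,1,1,1,1,1,1]
}}

```text
t: 38.23
eef_pos: [0.5626, 0.0595, 0.1682]
tool_rot: [-0.001, 0.007, 1.0, -0.0]
wrist_force: [0.6, -0.2, -0.4]
width: 0.0663
gripper_force: 67.2
```

Request:
{"api": "send_rows", "payload": {
  "xyz": [
    [-0.03,-0.08,0],
    [-0.06,-0.17,0],
    [-0.092,-0.239,0],
    [-0.092,-0.239,0],
    [-0.092,-0.239,0],
    [-0.092,-0.239,0.05],
    [-0.092,-0.239,0.1],
    [-0.092,-0.239,0.1]
  ],
  "angular": [
    [0,0,0.02],
    [0,0,0.05],
    [0,0.003,0.052],
    [0,0.003,0.052],
    [0,0.003,0.052],
    [0,0.003,0.052],
    [0,0.003,0.052],
    [0,0.003,0.052]
  ],
  "grip": [1,1,1,1,1,1,1,1]
}}

```text
t: 38.9
eef_pos: [0.596, -0.0332, 0.1251]
tool_rot: [-0.004, 0.027, 1.0, 0.0]
wrist_force: [-0.4, -0.0, -1.7]
width: 0.0664
gripper_force: 67.3
```

Run:
```python
from h import *
snap('wrist'); print(arm.get_obs()['eef_pos'].round(4)); plan([.5988,-.0345,.086],86.8)
```

```text
[ 0.5968 -0.0334  0.1274]
xyz [-0.0057, -0.0025, 0.1034] ang [0.0003, -0.0082, 0.0027] mm/12rowsteps 1.0 deg rows 0.1
```

Request:
{"api": "send_rows", "payload": {
  "xyz": [
    [-0.003,-0.002,0.03],
    [-0.003,-0.002,0.06],
    [-0.003,-0.002,0.08],
    [-0.003,-0.002,0.09],
    [-0.003,-0.002,0.09],
    [-0.003,-0.002,0.09]
  ],
  "angular": [
    [0,-0.004,0.002],
    [0,-0.004,0.002],
    [0,-0.004,0.002],
    [0,-0.004,0.002],
    [0,-0.004,0.002],
    [0,-0.004,0.002]
  ],
  "grip": [1,1,1,1,1,1]
}}

```text
t: 39.45
eef_pos: [0.5994, -0.0353, 0.0938]
tool_rot: [0.001, 0.028, 1.0, -0.0]
wrist_force: [0.1, -0.7, -1.3]
width: 0.0662
gripper_force: 67.4
```

Run:
```python
from h import *
print(arm.get_obs()['eef_pos'].round(4)); plan([.5988,-.0345,.0865],86.8)
```

```text
[ 0.5994 -0.0353  0.0938]
xyz [0.0017, 0.0019, 0.0183] ang [-0.0001, 0.0021, -0.0006] mm/12rowsteps 0.2 deg rows 0.0
```

Request:
{"api": "send_rows", "payload": {
  "xyz": [
    [0.001,0.002,0.006],
    [0.001,0.002,0.011],
    [0.001,0.002,0.015],
    [0.001,0.002,0.018],
    [0.001,0.002,0.018],
    [0.001,0.002,0.018]
  ],
  "angular": [
    [0,0.002,0],
    [0,0.002,0],
    [0,0.002,0],
    [0,0.002,0],
    [0,0.002,0],
    [0,0.002,0]
  ],
  "grip": [1,1,1,1,1,1]
}}

```text
t: 39.95
eef_pos: [0.599, -0.0346, 0.0864]
tool_rot: [0.0, 0.028, 1.0, -0.0]
wrist_force: [0.2, -0.2, -0.9]
width: 0.0662
gripper_force: 67.4
```

Request:
{"api": "send_rows", "payload": {
  "xyz": [
    [0,0,0.002],
    [0,0,0.002],
    [0,0,0.002],
    [0,0,0.002]
  ],
  "angular": [
    [0,0,0],
    [0,0,0],
    [0,0,0],
    [0,0,0]
  ],
  "grip": [1,1,1,1]
}}

```text
t: 40.28
eef_pos: [0.5991, -0.0346, 0.0861]
tool_rot: [0.0, 0.028, 1.0, -0.0]
wrist_force: [-1.5, -0.4, 4.9]
width: 0.0663
gripper_force: 68.1
```

Request:
{"api": "send_rows", "payload": {
  "xyz": [
    [0,0,0.001],
    [0,0,0.001],
    [0,0,0.001],
    [0,0,0.001]
  ],
  "angular": [
    [0,0,0],
    [0,0,0],
    [0,0,0],
    [0,0,0]
  ],
  "grip": [1,1,1,1]
}}

```text
t: 40.62
eef_pos: [0.5991, -0.0346, 0.0861]
tool_rot: [0.0, 0.028, 1.0, -0.0]
wrist_force: [-5.2, -0.5, 9.9]
width: 0.0662
gripper_force: 68.6
```

Contact again. I release, rise and look.

Request:
{"api": "send_rows", "payload": {
  "xyz": [
    [0,0,0],
    [0,0,0],
    [0,0,0],
    [0,0,0],
    [0,0,0]
  ],
  "angular": [
    [0,0,0],
    [0,0,0],
    [0,0,0],
    [0,0,0],
    [0,0,0]
  ],
  "grip": [-0.7,-1,-1,-1,-1]
}}

```text
t: 41.03
eef_pos: [0.599, -0.0346, 0.085]
tool_rot: [-0.0, 0.028, 1.0, -0.0]
wrist_force: [0.2, -0.1, 0.8]
width: 0.0854
gripper_force: 0.0
```

Request:
{"api": "send_rows", "payload": {
  "xyz": [
    [0,0,-0.03],
    [0,0,-0.09],
    [0,0,-0.18],
    [0,0,-0.28],
    [0.05,0,-0.38],
    [0.12,0,-0.44],
    [0.2,0,-0.44],
    [0.2,0,-0.44]
  ],
  "angular": [
    [0,0,0],
    [0,0,0],
    [0,0,0],
    [0,0,0],
    [0,0,0],
    [0,0,0],
    [0,0,0],
    [0,0,0]
  ],
  "grip": [-1,-1,-1,-1,-1,-1,-1,-1]
}}

```text
t: 41.7
eef_pos: [0.5156, -0.0296, 0.2636]
tool_rot: [0.001, 0.028, 1.0, -0.0]
wrist_force: [0.7, -0.6, -0.3]
width: 0.085
gripper_force: 0.0
```

Run:
```python
from h import *
snap('wrist');snap('wrist'); im=snap('wrist','w20.png'); o=arm.get_obs(); print(o['eef_pos'].round(4),o['width'])
print(rectfit(im,.09,(.5995,-.0345,-3)),rectfit(im,.09,(.6115,.0868,2.5)),fitrim('wrist',cv2.cvtColor(im,cv2.COLOR_RGB2GRAY),(.5973,-.159,.2)))
plan([.4655,.3505,.22],90)
```

```text
[ 0.5193 -0.0301  0.2621] 0.08516540075710939
(array([ 0.6018, -0.0342, -3.2703]), np.float64(150.0)) (array([0.613 , 0.0859, 0.761 ]), np.float64(134.9)) (array([ 0.59737288, -0.15799663,  0.15134047]), np.float64(21.420440673828125))
xyz [0.1882, 0.9423, 0.1047] ang [-0.0003, 0.0019, -0.0719] mm/12rowsteps 9.3 deg rows 0.5
```

Request:
{"api": "send_rows", "payload": {
  "xyz": [
    [0.015,0.08,0.01],
    [0.035,0.18,0.03],
    [0.055,0.28,0.05],
    [0.075,0.38,0.06],
    [0.095,0.48,0.08],
    [0.115,0.58,0.09],
    [0.136,0.68,0.1],
    [0.15,0.75,0.105]
  ],
  "angular": [
    [0,0,0],
    [0,0,-0.02],
    [0,0,-0.04],
    [0,0,-0.06],
    [0,0,-0.072],
    [0,0,-0.072],
    [0,0,-0.072],
    [0,0,-0.072]
  ],
  "grip": [-1,-1,-1,-1,-1,-1,-1,-1]
}}

```text
t: 42.52
eef_pos: [0.4757, 0.2762, 0.2182]
tool_rot: [-0.001, -0.001, 1.0, -0.0]
wrist_force: [0.3, -0.5, -0.6]
width: 0.0854
gripper_force: 0.0
```

Request:
{"api": "send_rows", "payload": {
  "xyz": [
    [0.015,0.08,0],
    [0.03,0.16,0],
    [0.03,0.19,0],
    [0.03,0.19,0],
    [0.03,0.19,0],
    [0.03,0.19,0]
  ],
  "angular": [
    [0,0,0],
    [0,0,0],
    [0,0,0],
    [0,0,0],
    [0,0,0],
    [0,0,0]
  ],
  "grip": [-1,-1,-1,-1,-1,-1]
}}

```text
t: 43.02
eef_pos: [0.4647, 0.348, 0.2188]
tool_rot: [-0.0, 0.0, 1.0, -0.0]
wrist_force: [0.3, -1.0, 0.2]
width: 0.0856
gripper_force: 0.0
```

Run:
```python
from h import *
snap('wrist'); im=snap('wrist','w21.png'); o=arm.get_obs(); print(o['eef_pos'].round(4))
for z in (.042,.03,.018): r=rectfit(im,z,(.463,.351)); print(z,r)
r=rectfit(im,.03,(.463,.351))[0]; plan([r[0],r[1],.0257],90+r[2])
```

```text
[0.4647 0.3478 0.2192]
0.042 (array([ 0.4626,  0.3486, -0.6093]), np.float64(127.4))
0.03 (array([ 0.4641,  0.3501, -1.1461]), np.float64(143.4))
0.018 (array([ 0.469 ,  0.3503, -0.8913]), np.float64(117.7))
xyz [0.0015, 0.0058, 0.4837] ang [-0.0003, 0.0002, 0.0238] mm/12rowsteps 4.6 deg rows 0.1
```

Request:
{"api": "send_rows", "payload": {
  "xyz": [
    [0,0.006,0.06],
    [0.001,0.006,0.15],
    [0.001,0.006,0.24],
    [0.001,0.006,0.33],
    [0.001,0.006,0.4],
    [0.001,0.006,0.44],
    [0.001,0.006,0.465],
    [0.001,0.006,0.476]
  ],
  "angular": [
    [0,0,0.024],
    [0,0,0.024],
    [0,0,0.024],
    [0,0,0.024],
    [0,0,0.024],
    [0,0,0.024],
    [0,0,0.024],
    [0,0,0.024]
  ],
  "grip": [-1,-1,-1,-1,-1,-1,-1,-1]
}}

```text
t: 43.78
eef_pos: [0.4638, 0.3504, 0.0277]
tool_rot: [-0.001, 0.01, 1.0, -0.0]
wrist_force: [0.7, 0.1, -0.2]
width: 0.0857
gripper_force: 0.0
```

Request:
{"api": "send_rows", "payload": {
  "xyz": [
    [0,0,0.0025],
    [0,0,0.005],
    [0,0,0.0075],
    [0,0,0.0075],
    [0,0,0.0075],
    [0,0,0.0075]
  ],
  "angular": [
    [0,0,0],
    [0,0,0],
    [0,0,0],
    [0,0,0],
    [0,0,0],
    [0,0,0]
  ],
  "grip": [-1,-1,-1,-1,-1,-1]
}}

```text
t: 44.28
eef_pos: [0.4639, 0.3514, 0.0262]
tool_rot: [0.0, 0.009, 1.0, 0.0]
wrist_force: [0.1, 0.1, -0.3]
width: 0.0855
gripper_force: 0.0
```

Request:
{"api": "send_rows", "payload": {
  "xyz": [
    [0,0,0],
    [0,0,0],
    [0,0,0],
    [0,0,0],
    [0,0,0],
    [0,0,0]
  ],
  "angular": [
    [0,0,0],
    [0,0,0],
    [0,0,0],
    [0,0,0],
    [0,0,0],
    [0,0,0]
  ],
  "grip": [1,1,1,1,1,1]
}}

```text
t: 44.78
eef_pos: [0.464, 0.3514, 0.0263]
tool_rot: [0.0, 0.009, 1.0, 0.0]
wrist_force: [-0.7, 0.0, 6.5]
width: 0.0662
gripper_force: 67.3
```

Request:
{"api": "send_rows", "payload": {
  "xyz": [
    [0,0,-0.01],
    [0,0,-0.02],
    [0,0,-0.04],
    [0,0,-0.1],
    [0,0,-0.18],
    [0,0,-0.27],
    [0,0,-0.36],
    [0,0,-0.36]
  ],
  "angular": [
    [0,0,0],
    [0,0,0],
    [0,0,0],
    [0,0,0],
    [0,0,0],
    [0,0,0],
    [0,0,0],
    [0,0,0]
  ],
  "grip": [1,1,1,1,1,1,1,1]
}}

```text
t: 45.45
eef_pos: [0.4657, 0.3526, 0.1778]
tool_rot: [0.005, 0.009, 1.0, 0.003]
wrist_force: [1.1, 0.3, 1.2]
width: 0.0662
gripper_force: 67.4
```

Run:
```python
from h import *
snap('wrist'); snap('wrist');im=snap('wrist','w22.png'); o=arm.get_obs(); p=o['eef_pos']; print(p.round(4),o['width'],o['wrist_force'])
print(rectfit(im,p[2]+.0043,(p[0],p[1],-1)))
plan([.597,-.1587,.17],90.2)
```

```text
[0.4635 0.3511 0.1697] 0.06598993854195843 [-0.13048744  0.97339317 -1.37518816]
(array([ 0.464 ,  0.3519, -1.1986]), np.float64(97.4))
xyz [-0.3575, -1.268, -0.0004] ang [-0.0002, 0.0002, -0.0284] mm/12rowsteps 12.6 deg rows 0.2
```

Request:
{"api": "send_rows", "payload": {
  "xyz": [
    [-0.02,-0.06,0],
    [-0.045,-0.15,0],
    [-0.07,-0.25,0],
    [-0.1,-0.35,0],
    [-0.13,-0.45,0],
    [-0.155,-0.55,0],
    [-0.18,-0.65,0],
    [-0.205,-0.74,0]
  ],
  "angular": [
    [0,0,0],
    [0,0,0],
    [0,0,0],
    [0,0,0],
    [0,0,0],
    [0,0,0],
    [0,0,0],
    [0,0,0]
  ],
  "grip": [1,1,1,1,1,1,1,1]
}}

```text
t: 46.27
eef_pos: [0.5396, 0.0514, 0.1683]
tool_rot: [-0.001, 0.01, 1.0, -0.0]
wrist_force: [1.3, 0.7, -0.7]
width: 0.0662
gripper_force: 67.3
```

Request:
{"api": "send_rows", "payload": {
  "xyz": [
    [-0.025,-0.09,0],
    [-0.05,-0.19,0],
    [-0.08,-0.29,0],
    [-0.11,-0.39,0],
    [-0.13,-0.47,0],
    [-0.152,-0.528,0],
    [-0.152,-0.528,0],
    [-0.152,-0.528,0]
  ],
  "angular": [
    [0,0,-0.01],
    [0,0,-0.02],
    [0,0,-0.028],
    [0,0,-0.028],
    [0,0,-0.028],
    [0,0,-0.028],
    [0,0,-0.028],
    [0,0,-0.028]
  ],
  "grip": [1,1,1,1,1,1,1,1]
}}

```text
t: 46.93
eef_pos: [0.5963, -0.1594, 0.1678]
tool_rot: [-0.001, -0.001, 1.0, 0.0]
wrist_force: [-0.1, -0.3, -1.3]
width: 0.0665
gripper_force: 67.3
```

Request:
{"api": "send_rows", "payload": {
  "xyz": [
    [0,0,0],
    [0,0,0],
    [0,0,0.05],
    [0,0,0.1],
    [0,0,0.15],
    [0,0,0.18],
    [0,0,0.18],
    [0,0,0.18]
  ],
  "angular": [
    [0,0,0],
    [0,0,0],
    [0,0,0],
    [0,0,0],
    [0,0,0],
    [0,0,0],
    [0,0,0],
    [0,0,0]
  ],
  "grip": [1,1,1,1,1,1,1,1]
}}

```text
t: 47.6
eef_pos: [0.597, -0.158, 0.098]
tool_rot: [-0.0, -0.002, 1.0, 0.0]
wrist_force: [0.6, 0.2, -0.9]
width: 0.0664
gripper_force: 67.3
```

Run:
```python
from h import *
print(arm.get_obs()['eef_pos'].round(4)); plan([.597,-.1587,.0865],90.2)
```

```text
[ 0.597 -0.158  0.098]
xyz [0.0001, -0.0017, 0.0287] ang [0.0, -0.0005, 0.0006] mm/12rowsteps 0.3 deg rows 0.0
```

Request:
{"api": "send_rows", "payload": {
  "xyz": [
    [0,-0.001,0.007],
    [0,-0.002,0.014],
    [0,-0.002,0.02],
    [0,-0.002,0.025],
    [0,-0.002,0.028],
    [0,-0.002,0.028],
    [0,-0.002,0.028]
  ],
  "angular": [
    [0,0,0],
    [0,0,0],
    [0,0,0],
    [0,0,0],
    [0,0,0],
    [0,0,0],
    [0,0,0]
  ],
  "grip": [1,1,1,1,1,1,1]
}}

```text
t: 48.18
eef_pos: [0.597, -0.1594, 0.0867]
tool_rot: [0.0, -0.002, 1.0, -0.0]
wrist_force: [-0.3, -0.5, -0.1]
width: 0.0663
gripper_force: 67.3
```

Request:
{"api": "send_rows", "payload": {
  "xyz": [
    [0,0,0.002],
    [0,0,0.002],
    [0,0,0.002],
    [0,0,0.002]
  ],
  "angular": [
    [0,0,0],
    [0,0,0],
    [0,0,0],
    [0,0,0]
  ],
  "grip": [1,1,1,1]
}}

```text
t: 48.52
eef_pos: [0.5972, -0.1594, 0.0864]
tool_rot: [0.0, -0.002, 1.0, -0.0]
wrist_force: [-3.5, 1.6, 6.0]
width: 0.0664
gripper_force: 68.1
```

Request:
{"api": "send_rows", "payload": {
  "xyz": [
    [0,0,0.0015],
    [0,0,0.0015],
    [0,0,0.0015],
    [0,0,0.0015]
  ],
  "angular": [
    [0,0,0],
    [0,0,0],
    [0,0,0],
    [0,0,0]
  ],
  "grip": [1,1,1,1]
}}

```text
t: 48.85
eef_pos: [0.5972, -0.1594, 0.0863]
tool_rot: [0.0, -0.002, 1.0, -0.0]
wrist_force: [-5.1, 1.3, 11.0]
width: 0.0668
gripper_force: 68.6
```

Contact. I release and retreat upward and toward the base, for a final look.

Request:
{"api": "send_rows", "payload": {
  "xyz": [
    [0,0,0],
    [0,0,0],
    [0,0,0],
    [0,0,0],
    [0,0,0]
  ],
  "angular": [
    [0,0,0],
    [0,0,0],
    [0,0,0],
    [0,0,0],
    [0,0,0]
  ],
  "grip": [-0.7,-1,-1,-1,-1]
}}

```text
t: 49.27
eef_pos: [0.597, -0.1593, 0.085]
tool_rot: [-0.0, -0.002, 1.0, -0.0]
wrist_force: [0.0, 0.0, 0.6]
width: 0.0847
gripper_force: 0.0
```

Request:
{"api": "send_rows", "payload": {
  "xyz": [
    [0,0,-0.03],
    [0,0,-0.09],
    [0,0,-0.18],
    [0,0,-0.28],
    [0.05,0,-0.38],
    [0.12,0,-0.44],
    [0.2,0,-0.44],
    [0.2,0,-0.44]
  ],
  "angular": [
    [0,0,0],
    [0,0,0],
    [0,0,0],
    [0,0,0],
    [0,0,0],
    [0,0,0],
    [0,0,0],
    [0,0,0]
  ],
  "grip": [-1,-1,-1,-1,-1,-1,-1,-1]
}}

```text
t: 49.93
eef_pos: [0.5136, -0.1595, 0.2637]
tool_rot: [0.001, -0.001, 1.0, -0.001]
wrist_force: [0.5, 0.1, -0.2]
width: 0.0855
gripper_force: 0.0
```

Request:
{"api": "send_rows", "payload": {
  "xyz": [
    [0.05,0.05,-0.05],
    [0.1,0.1,-0.1],
    [0.15,0.16,-0.15],
    [0.2,0.22,-0.2],
    [0.22,0.28,-0.25],
    [0.22,0.32,-0.25],
    [0.22,0.35,-0.25],
    [0.22,0.35,-0.25]
  ],
  "angular": [
    [0,0,0],
    [0,0,0],
    [0,0,0],
    [0,0,0],
    [0,0,0],
    [0,0,0],
    [0,0,0],
    [0,0,0]
  ],
  "grip": [-1,-1,-1,-1,-1,-1,-1,-1]
}}

```text
t: 50.6
eef_pos: [0.4282, -0.0183, 0.3622]
tool_rot: [0.001, -0.003, 1.0, -0.0]
wrist_force: [0.1, 0.2, -0.2]
width: 0.0857
gripper_force: 0.0
```

Run:
```python
from h import *
snap('wrist');im=snap('wrist','w23.png'); o=arm.get_obs(); print(o['eef_pos'].round(4)); t=snap('top','top23.png')
for b in ((.6143,.208,-8.5),(.612,.087,2.5),(.6,-.0345,-3.2),(.597,-.159,.2)): print(rectfit(im,.09,b),w2p('wrist',[[b[0],b[1],.09]]).round())
cv2.imwrite('pics/v23.png',np.vstack([im[100:384],cv2.resize(t[150:275,90:400],(512,206))])[:,:,::-1])
```

```text
[ 0.4285 -0.0199  0.3615]
(array([ 0.6102,  0.2079, -8.2676]), np.float64(105.6)) [[418. 284.]]
(array([0.6115, 0.0831, 2.0985]), np.float64(141.4)) [[332. 284.]]
(array([ 0.6002, -0.0349, -4.0264]), np.float64(150.0)) [[243. 276.]]
(array([ 0.5951, -0.1574,  2.5058]), np.float64(128.8)) [[151. 273.]]
```

View pics/v23.png

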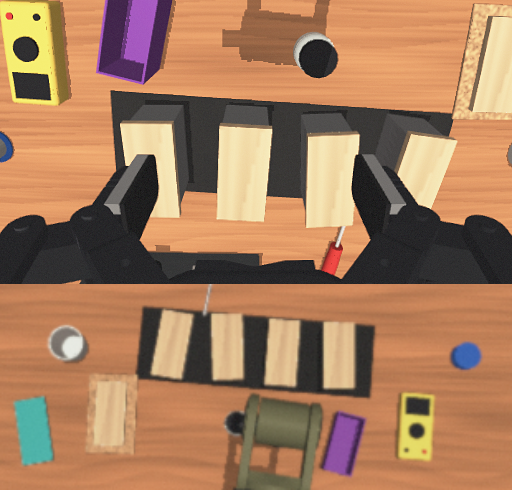

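All four boxes are covered by aligned lids (top view crop at (172,343), (227,346), (282,352), (339,355)). The spare panel is on the cork at (110,413), the bystanders are untouched and the arm is clear. Handing in.

```bash
python3 -c "
from bench import workorder; print(workorder.close_job())"
```

```text
the job is handed in; nothing more can be done
None
```

I handed in the job: both insulators found stand in their own boxes, all four boxes have lids, the spare panel is on its cork base, and I saw no other object moved (`close_job` gave no verdict).

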